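# Set up a shelf in the fusing kiln

### The arm

A 6-joint arm with a two-finger parallel gripper is mounted at the origin on a cart in front of the work surface, level with it; the furniture and walls round the work are solid. World frame = base frame: x ahead of the robot, y to its left, z up, the work surface at z = 0. Lengths are in m, angles in degrees, forces in N, time in s.
With the tool pointing down it reaches from about 0.375 to 0.9 m from the base axis. Payload 3.1 kg.
Tool frame: the origin (TCP) lies between the finger pads; the fingertips stand 22 mm ahead of it and the grasp point (between the pads) lies 3 mm ahead of it; z points along the fingers, y is the line along which they close (so a half turn about z gives the same grasp; the last joint's range is limited). The gripper opens to 87 mm and grips with 3 to 60 N. Pads are 19 mm wide; open, the fingers measure 117 mm over their backs; the gripper's body (75 mm by 190 mm) begins 51 mm behind the grasp point.
Start: joints at [60.59, 30.224, 82.088, -0, 67.689, -10.227], TCP at [0.205, 0.59, 0.21] pointing down, gripper open.
Joint ranges: [-176.69, 176.69], [-43.24, 126.21], [12.49, 139.97], [-82, 262], [0, 151.66], [-163.58, 163.58]. Speed limits (degrees/s): [159.86, 159.86, 180, 180, 180, 180].

### API

Orientations are given as a 3x3 rotation matrix whose columns are the frame's x, y, z axes.
In Python, from rig import bot, capture, search_frame, outline_of, spot_point gives the robot as it stands.
- The arm moves only by the tool jog_arm, never from a script. Its argument "rows" is text: rows parted by semicolons, each of 7 numbers parted by spaces: the opening, from 0 (shut) to 1 (fully open), then the shift along the tool's x, y, z as a fraction of full scale, then the turn, a rotation vector about the tool's x, y, z as a fraction of full scale. A call has 1 to 20 rows; each row is the pose to reach, as a shift and turn from the pose commanded when the call began, along the tool's axes at that moment; what a row does not reach only later rows make up. Full scale, the value 1, is 0.5 m for a shift and pi/4 rad for a turn. A row lasts 1/12 s, in which the tool goes at most 41.7 mm and 7.16 degrees, less where a joint would pass 70% of its speed; a pose out of reach is approached as far as the arm can. A call with a number of a shift or a turn outside -1 to 1 is refused whole. A call with a gripper value outside its range is refused whole. The fingers move at their own pace and stop on an object; the grip force is fixed at half the most. Time passes only in rows, so rows that repeat a pose let the fingers close. It gives the time, the measured TCP pose, the force, the opening and the grip force at its end, in the units of the state.
- bot.read_state(): the state, without advancing time (a new reading comes with each control period).
- capture(name): name is "scene" or "top" or "wrist"; returns a dict with "pixels" (420x560x3 uint8, red, green, blue), "fx", "fy", "cx", "cy" (pixels), "R" (3x3) and "t" (3): a world point X has camera coordinates R X + t; the wrist camera has in their place "mount" (4x4, takes a point from camera to tool coordinates, whose origin is the TCP and whose axes are the flange's). Camera axes: x right, y down, z forward; pixel columns grow to the right and rows downward; lengths in m; the calibration is good to about 2 mm. A picture is of the moment at which its call begins: read the wrist's pose just before it. There is no depth.
- bot.hand_in(): hands the job in; it is judged then, once.
Trained networks look in a picture, given as the dict that the camera call returned (one of the last four; its "shot" number tells which), for a name from the list of things; names that differ only in an ending like _2 or _b are one class to them, and where a whole thing is asked for, a point or a joint stands for the part that bears it (a point fixed in the world has none). Each returns a list of dicts, best first, with "conf" (0 to 1); they miss things now and then, are a little off and sometimes report something else, mostly with a low value. They report only what shows in the picture. A call takes as long as a camera call. They do not tell look-alikes from the thing itself.
- search_frame(label, picture): "point" ([x, y, z] in m, in world coordinates, good to about 4 mm: the middle of the surface that is visible of it).
- outline_of(label, picture): "region" (420x560 bool, what is visible of it).
- spot_point(label, picture): "point" ([x, y, z] in m, in world coordinates, good to about 4 mm: a listed point, or the origin of a listed thing).
The state is a dict: "time_s": time; "joint_positions": joint angles; "qvel": joint speeds; "tau": joint torques, N m; "position": TCP position; "tcp_rot": TCP orientation; "force": force on the tool from outside, world axes, zero at the start; "moment": the same for the moment, N m; "opening": opening from 0.0 (shut) to 1.0 (fully open); "grasp_force": force on a finger pad.
Only numpy, scipy, OpenCV 4.12 (cv2) and the standard library are available. Lean on these libraries where they do the work, as an engineer would, in place of code of your own. Each camera call takes 0.05 s, during which the arm holds its last target. There are 200 camera calls.

### The job

Build a shelf in the open kiln: from the five kiln posts pick out the three of equal height and stand one upright on each of the three white fibre pads on the hearth, wholly on its pad. Then lay the slotted kiln shelf level on top of the three posts, so that it covers them all, and square with the hearth, its long side parallel to the kiln's front. Leave the two odd posts standing where they are.

Things in the scene. Friction and masses are not known exactly. Their poses are not given: they have to be found in the camera images.
- kiln: small clamshell glass-fusing kiln, fixed, hood open. Origin: at worktop level below the centre of the shelf place; x from its front (controller) to its rear, y to its left. Flat brick hearth 55 mm above the worktop, x -120 to +140, y -150 to +150 mm; front and sides free. The fixed hood rises from x = +140 mm, leaning back 15 degrees, to 310 mm above the worktop.
- pad_a: square of white fibre paper lying on the brick hearth, 64 x 64 mm, 3 mm thick, fixed there; one post stands on it (any of the three equal posts on any pad). Origin: centre of its underside, so a post on it has its foot 3 mm higher. The front left one (about x -38, y +70 mm from the kiln's origin, in its axes).
- pad_b: square of white fibre paper lying on the brick hearth, 64 x 64 mm, 3 mm thick, fixed there; one post stands on it (any of the three equal posts on any pad). Origin: centre of its underside, so a post on it has its foot 3 mm higher. The front right one (about x -38, y -70 mm).
- pad_c: square of white fibre paper lying on the brick hearth, 64 x 64 mm, 3 mm thick, fixed there; one post stands on it (any of the three equal posts on any pad). Origin: centre of its underside, so a post on it has its foot 3 mm higher. Rear middle one (about x +38, y 0 mm).
- post_1: round tubular kiln post, buff ceramic, standing upright: diameter 38 mm, height 60 mm, 16 mm bore in its top; one of the three equal posts. Origin: centre of its underside, z up its axis. Mass 96 g. Stands loose on the worktop.
- post_2: round tubular kiln post, buff ceramic, standing upright: diameter 38 mm, height 60 mm, 16 mm bore in its top; one of the three equal posts. Origin: centre of its underside, z up its axis. Mass 96 g. Stands loose on the worktop.
- post_3: round tubular kiln post, buff ceramic, standing upright: diameter 38 mm, height 60 mm, 16 mm bore in its top; one of the three equal posts. Origin: centre of its underside, z up its axis. Mass 96 g. Stands loose on the worktop.
- post_4: round tubular kiln post, buff ceramic, standing upright: diameter 38 mm, height 40 mm, 16 mm bore in its top; an odd one, shorter than the three. Origin: centre of its underside, z up its axis. Mass 64 g. Stands loose on the worktop.
- post_5: round tubular kiln post, buff ceramic, standing upright: diameter 38 mm, height 85 mm, 16 mm bore in its top; an odd one, taller than the three. Origin: centre of its underside, z up its axis. Mass 136 g. Stands loose on the worktop.
- batt: kiln shelf: flat buff ceramic plate, 150 mm (x) by 210 mm (y), 12 mm thick, about 0.45 kg, flat on the worktop. Origin: centre of its underside. Two hand slots right through it, each 50 mm (x) by 40 mm (y), centred at y +50 and -50 mm; grasp the 60 mm wide web between them, a finger down each slot, closing along y. On the three posts its underside is 118 mm above the worktop.
There are look-alikes about, which are no part of the job. Leave any pink look-alike of the post_3 alone.

How it is judged (in metres and radians):
On the way:
1. one of the three equal posts stands upright on each pad, the shelf not yet on them (((horizontal distance between post_1 and pad_a below 0.013 m and z of post_1 in the frame of kiln between 0.054 and 0.062 m and angle between post_1's own z axis and vertical below 0.05 rad) or (horizontal distance between post_2 and pad_a below 0.013 m and z of post_2 in the frame of kiln between 0.054 and 0.062 m and angle between post_2's own z axis and vertical below 0.05 rad) or (horizontal distance between post_3 and pad_a below 0.013 m and z of post_3 in the frame of kiln between 0.054 and 0.062 m and angle between post_3's own z axis and vertical below 0.05 rad)) and ((horizontal distance between post_1 and pad_b below 0.013 m and z of post_1 in the frame of kiln between 0.054 and 0.062 m and angle between post_1's own z axis and vertical below 0.05 rad) or (horizontal distance between post_2 and pad_b below 0.013 m and z of post_2 in the frame of kiln between 0.054 and 0.062 m and angle between post_2's own z axis and vertical below 0.05 rad) or (horizontal distance between post_3 and pad_b below 0.013 m and z of post_3 in the frame of kiln between 0.054 and 0.062 m and angle between post_3's own z axis and vertical below 0.05 rad)) and ((horizontal distance between post_1 and pad_c below 0.013 m and z of post_1 in the frame of kiln between 0.054 and 0.062 m and angle between post_1's own z axis and vertical below 0.05 rad) or (horizontal distance between post_2 and pad_c below 0.013 m and z of post_2 in the frame of kiln between 0.054 and 0.062 m and angle between post_2's own z axis and vertical below 0.05 rad) or (horizontal distance between post_3 and pad_c below 0.013 m and z of post_3 in the frame of kiln between 0.054 and 0.062 m and angle between post_3's own z axis and vertical below 0.05 rad)) and height (world z) of batt below 0.09 m), for 0.2 s.
At the end, for the whole second after the job is handed in: Each pad carries an upright 60 mm post (axis within 13 mm of the pad's centre); the shelf rests level (0.03 rad) on all three, underside 118 mm up (4 mm), all posts' axes at least 9 mm inside its edges, long side parallel to its front (0.15 rad); all at rest, released (((horizontal distance between post_1 and pad_a below 0.013 m and z of post_1 in the frame of kiln between 0.054 and 0.062 m and angle between post_1's own z axis and vertical below 0.05 rad) or (horizontal distance between post_2 and pad_a below 0.013 m and z of post_2 in the frame of kiln between 0.054 and 0.062 m and angle between post_2's own z axis and vertical below 0.05 rad) or (horizontal distance between post_3 and pad_a below 0.013 m and z of post_3 in the frame of kiln between 0.054 and 0.062 m and angle between post_3's own z axis and vertical below 0.05 rad)) and ((horizontal distance between post_1 and pad_b below 0.013 m and z of post_1 in the frame of kiln between 0.054 and 0.062 m and angle between post_1's own z axis and vertical below 0.05 rad) or (horizontal distance between post_2 and pad_b below 0.013 m and z of post_2 in the frame of kiln between 0.054 and 0.062 m and angle between post_2's own z axis and vertical below 0.05 rad) or (horizontal distance between post_3 and pad_b below 0.013 m and z of post_3 in the frame of kiln between 0.054 and 0.062 m and angle between post_3's own z axis and vertical below 0.05 rad)) and ((horizontal distance between post_1 and pad_c below 0.013 m and z of post_1 in the frame of kiln between 0.054 and 0.062 m and angle between post_1's own z axis and vertical below 0.05 rad) or (horizontal distance between post_2 and pad_c below 0.013 m and z of post_2 in the frame of kiln between 0.054 and 0.062 m and angle between post_2's own z axis and vertical below 0.05 rad) or (horizontal distance between post_3 and pad_c below 0.013 m and z of post_3 in the frame of kiln between 0.054 and 0.062 m and angle between post_3's own z axis and vertical below 0.05 rad)) and linear speed of each of post_1, post_2, post_3, batt below 0.01 m/s and x of post_1 in the frame of batt between -0.066 and 0.066 m and y of post_1 in the frame of batt between -0.096 and 0.096 m and x of post_2 in the frame of batt between -0.066 and 0.066 m and y of post_2 in the frame of batt between -0.096 and 0.096 m and x of post_3 in the frame of batt between -0.066 and 0.066 m and y of post_3 in the frame of batt between -0.096 and 0.096 m and z of batt in the frame of kiln between 0.114 and 0.122 m and angle between batt's own z axis and vertical below 0.03 rad and angle between the x axis of batt and the x axis of kiln, either way round below 0.15 rad); the robot touches nothing.
It fails at once if an odd post was moved by more than 40 mm or knocked over (distance of any of post_4, post_5 from where it was at the start of the episode above 0.04 m or angle between any of post_4, post_5's own z axis and vertical above 0.5 rad).
It also fails if it takes over 136 s, if anything falls off the work surface, if the arm or the gripper's body presses on something with over 40 N, if the wrist force passes 120 N, or if a joint passes its speed limit or range.

## Working session

There is one attempt and no reset: what is moved stays moved. The work goes in short steps, Python scripts to look and compute and a tool call to move; the robot and the scene stay as the last step left them, time stands still between calls to the robot, and variables do not carry over. Pictures are saved under pics/ and viewed, at most 14 in all, crops included, and the job is handed in when it is done.

Besides the shell and the picture viewer there is one more tool, called as name(argument=value, ...) on one line, values as JSON. jog_arm: Moves the arm, as the interface text tells. Its arguments: {"type":"object","properties":{"rows":{"type":"string"}},"required":["rows"]}

```bash
mkdir -p pics; ls
python3 - <<'E'
from rig import bot, capture, search_frame, outline_of, spot_point
import cv2, numpy as np
s=bot.read_state(); print(s['time_s'],s['position'],np.round(s['tcp_rot'],3).tolist(),s['opening'])
for n in('top','scene'):
    p=capture(n); cv2.imwrite(f'pics/{n}0.png',p['pixels'][:,:,::-1])
    for l in ('post_1','post_4','post_5','batt','pad_a','kiln'):
        for d in spot_point(l,p): print(n,l,np.round(d['point'],3),round(d['conf'],2))
E
```

```text
pics
0.0 [0.20493581 0.58963891 0.2085549 ] [[-0.944, 0.329, -0.001], [0.329, 0.944, -0.002], [0.0, -0.002, -1.0]] 0.9999423526897123
top post_1 [0.338 0.413 0.004] 0.77
top post_1 [ 0.399  0.346 -0.003] 0.71
top post_1 [0.587 0.386 0.002] 0.67
top post_1 [ 0.501  0.349 -0.002] 0.66
top post_1 [ 0.628  0.161 -0.   ] 0.64
top post_1 [0.654 0.25  0.001] 0.56
top post_4 [0.338 0.413 0.004] 0.77
top post_4 [ 0.399  0.346 -0.003] 0.71
top post_4 [0.587 0.386 0.002] 0.67
top post_4 [ 0.501  0.349 -0.002] 0.66
top post_4 [ 0.628  0.161 -0.   ] 0.64
top post_4 [0.654 0.25  0.001] 0.56
top post_5 [0.338 0.413 0.004] 0.77
top post_5 [ 0.399  0.346 -0.003] 0.71
top post_5 [0.587 0.386 0.002] 0.67
top post_5 [ 0.501  0.349 -0.002] 0.66
top post_5 [ 0.628  0.161 -0.   ] 0.64
top post_5 [0.654 0.25  0.001] 0.56
top batt [ 0.507  0.178 -0.   ] 0.68
top pad_a [ 0.517 -0.091  0.059] 0.95
top pad_a [ 0.577 -0.166  0.055] 0.73
top pad_a [ 0.5   -0.238  0.05 ] 0.68
top kiln [ 0.544 -0.17  -0.004] 0.56
top kiln [0.593 0.387 0.001] 0.34
scene post_1 [ 0.503  0.344 -0.001] 0.93
scene post_1 [0.65  0.252 0.
[... 426 characters left out ...]
[0.589 0.387 0.001] 0.62
scene post_4 [ 0.5   -0.242  0.055] 0.6
scene post_4 [ 0.627  0.157 -0.   ] 0.59
scene post_4 [ 0.58  -0.166  0.056] 0.52
scene post_5 [ 0.503  0.344 -0.001] 0.93
scene post_5 [0.65  0.252 0.001] 0.89
scene post_5 [ 0.397  0.344 -0.003] 0.79
scene post_5 [ 0.337  0.415 -0.002] 0.79
scene post_5 [0.589 0.387 0.001] 0.62
scene post_5 [ 0.5   -0.242  0.055] 0.6
scene post_5 [ 0.627  0.157 -0.   ] 0.59
scene post_5 [ 0.58  -0.166  0.056] 0.52
scene batt [ 0.501  0.347 -0.002] 0.7
scene batt [0.506 0.176 0.001] 0.61
scene pad_a [ 0.5   -0.24   0.058] 0.88
scene pad_a [ 0.582 -0.166  0.057] 0.72
scene pad_a [ 0.501  0.344 -0.001] 0.19
scene kiln [ 0.545 -0.167  0.001] 0.97
```

View pics/top0.png

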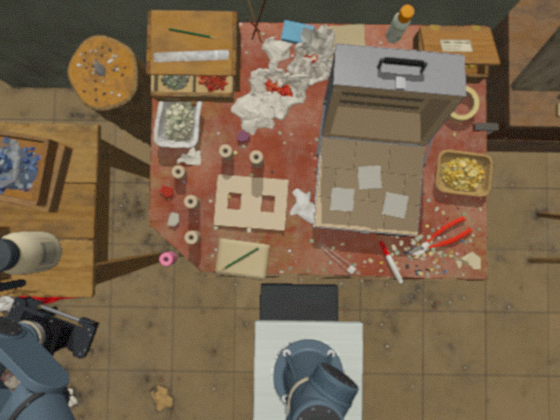

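View pics/scene0.png

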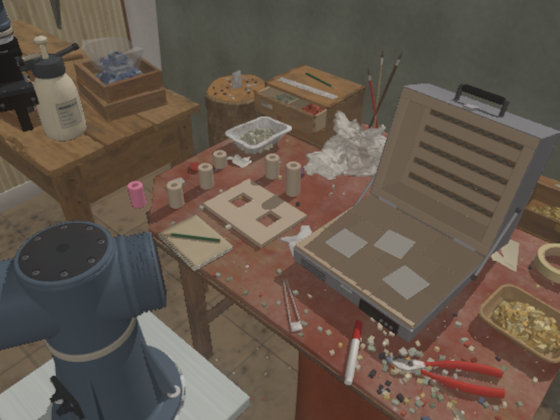

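The top view shows the batt at (251,203), five buff posts at (191,237), (191,201), (178,172), (226,151) and (257,158), and the pink one at (167,258). The pads are at (342,199), (370,177) and (395,205). The scene view shows the short post at (219,158), the tall one at (292,178), and the rest about equal.

```bash
cat > h.py <<'E'
import numpy as np, cv2, json, sys
from scipy.spatial.transform import Rotation as Ro
from rig import bot, capture, search_frame, outline_of, spot_point
def Rd(yaw): # tool down, tool y axis at angle `yaw` (deg) from world +y (mod 180)
    c,s=np.cos(np.radians(yaw)),np.sin(np.radians(yaw))
    y=np.array([-s,c,0]); z=np.array([0,0,-1.]); return np.column_stack([np.cross(y,z),y,z])
def plan(pos,yaw,cmd):  # cmd=(pos,yaw) commanded
    R0=Rd(cmd[1]); d=R0.T@(np.array(pos)-cmd[0])/0.5
    r=Ro.from_matrix(R0.T@Rd(yaw)).as_rotvec()/(np.pi/4)
    return np.round(d,4).tolist(), np.round(r,4).tolist()
def wcam(p,s):
    T=np.eye(4); T[:3,:3]=s['tcp_rot']; T[:3,3]=s['position']; T=T@np.array(p['mount'])
    R=T[:3,:3].T; return R,-R@T[:3,3]
def ray(p,R,t,uv,z):
    d=R.T@np.array([(uv[0]-p['cx'])/p['fx'],(uv[1]-p['cy'])/p['fy'],1]); C=-R.T@t
    return C+d*(z-C[2])/d[2]
def proj(p,R,t,X):
    c=R@np.array(X)+t; return np.array([p['fx']*c[0]/c[2]+p['cx'],p['fy']*c[1]/c[2]+p['cy']])
E
python3 - <<'E'
from h import *
s=bot.read_state(); R=np.array(s['tcp_rot']); y=np.degrees(np.arctan2(-R[0,1],R[1,1])); print('yaw',y, s['joint_positions'])
p=capture('wrist'); print(np.round(p['mount'],3).tolist(),p['fx'])
p=capture('scene'); Rc,t=np.array(p['R']),np.array(p['t'])
P=[(.399,.346),(.502,.346),(.588,.386),(.628,.159),(.652,.251)]
for m in outline_of('post_1',p):
    v,u=np.nonzero(m['region']); print('out',u.min(),u.max(),v.min(),v.max(),round(m['conf'],2))
for q in P: print(q,[np.round(proj(p,Rc,t,(*q,z))).tolist() for z in (0,.04,.06,.085)])
c=((.205,.59,.21),-19.2)
print(plan((.48,.28,.40),0,(np.array(c[0]),c[1])))
E
```

```text
yaw -19.18234149927126 [ 6.05902970e+01  3.02207231e+01  8.20864690e+01 -9.12754178e-04
  6.76892491e+01 -1.02270150e+01]
[[0.0, -0.958, -0.287, 0.079], [1.0, 0.0, 0.0, -0.0], [-0.0, -0.287, 0.958, -0.175], [0.0, 0.0, 0.0, 1.0]] 341.03338449513035
out 128 146 181 209 0.83
out 198 213 163 188 0.81
out 213 227 151 168 0.78
out 285 300 162 196 0.76
out 167 183 181 207 0.57
out 266 279 154 179 0.55
(0.399, 0.346) [[175.0, 203.0], [173.0, 190.0], [172.0, 183.0], [171.0, 175.0]]
(0.502, 0.346) [[206.0, 185.0], [205.0, 172.0], [204.0, 166.0], [203.0, 157.0]]
(0.588, 0.386) [[220.0, 165.0], [219.0, 153.0], [219.0, 147.0], [218.0, 139.0]]
(0.628, 0.159) [[292.0, 192.0], [292.0, 179.0], [292.0, 173.0], [293.0, 164.0]]
(0.652, 0.251) [[272.0, 174.0], [272.0, 162.0], [272.0, 155.0], [272.0, 147.0]]
([-0.7233, -0.4046, -0.38], [0.0, 0.0, -0.4267])
```

jog_arm(rows="1 -0.72 -0.4 -0.2 0 0 -0.4267;1 -0.72 -0.4 -0.2 0 0 -0.4267;1 -0.72 -0.4 -0.2 0 0 -0.4267;1 -0.72 -0.4 -0.2 0 0 -0.4267;1 -0.72 -0.4 -0.2 0 0 -0.4267;1 -0.72 -0.4 -0.2 0 0 -0.4267;1 -0.72 -0.4 -0.2 0 0 -0.4267;1 -0.72 -0.4 -0.2 0 0 -0.4267;1 -0.72 -0.4 -0.2 0 0 -0.4267;1 -0.72 -0.4 -0.2 0 0 -0.4267;1 -0.72 -0.4 -0.2 0 0 -0.4267;1 -0.72 -0.4 -0.2 0 0 -0.4267;1 -0.72 -0.4 -0.2 0 0 -0.4267;1 -0.72 -0.4 -0.2 0 0 -0.4267")

```text
time_s: 2.02
position: [0.4781, 0.284, 0.3089]
tcp_rot: [[-1.0, -0.001, -0.002], [-0.001, 1.0, 0.0], [0.002, 0.0, -1.0]]
force: [0.1, -0.1, -0.5]
opening: 1.0
grasp_force: 0.0
```

Run:
```python
from h import *
s=bot.read_state(); p=capture('wrist'); R,t=wcam(p,s)
print(s['position'],s['opening'])
cv2.imwrite('pics/w1.png',p['pixels'][:,:,::-1])
for d in spot_point('post_1',p)+spot_point('batt',p): print('sp',np.round(d['point'],4),round(d['conf'],2), np.round(proj(p,R,t,d['point'])))
P=[(.399,.346),(.502,.346),(.588,.386),(.628,.159),(.652,.251)]
for m in outline_of('post_1',p):
    v,u=np.nonzero(m['region']); print('out',u.min(),u.max(),v.min(),v.max(),round(m['conf'],2))
for q in P: print(q,[np.round(proj(p,R,t,(*q,z))).tolist() for z in (0,.06)])
for m in outline_of('batt',p)[:1]:
    g=m['region'].astype(np.uint8); cs,_=cv2.findContours(g,cv2.RETR_CCOMP,cv2.CHAIN_APPROX_NONE)
    for c in cs:
        if len(c)<40: continue
        w=np.array([ray(p,R,t,x[0],.012)[:2] for x in c]).astype(np.float32); print(m['conf'],len(c),cv2.minAreaRect(w),w.mean(0))
```

```text
[0.47805091 0.28397871 0.30892466] 0.9995300987159338
sp [0.404  0.3447 0.0021] 0.97 [328. 108.]
sp [0.5854 0.3858 0.0032] 0.78 [351. 233.]
sp [ 0.3412  0.4125 -0.0012] 0.72 [381.  58.]
sp [0.6277 0.158  0.0038] 0.71 [201. 259.]
sp [0.5006 0.3497 0.0032] 0.62 [329. 178.]
sp [5.070e-01 1.794e-01 3.000e-04] 0.85 [211. 182.]
out 247 274 260 286 0.93
out 200 214 249 285 0.78
out 341 370 224 257 0.75
out 314 347 90 120 0.74
out 314 346 167 201 0.71
out 369 410 30 69 0.68
(0.399, 0.346) [[329.0, 104.0], [336.0, 104.0]]
(0.502, 0.346) [[326.0, 178.0], [332.0, 188.0]]
(0.588, 0.386) [[350.0, 234.0], [359.0, 250.0]]
(0.628, 0.159) [[203.0, 258.0], [193.0, 277.0]]
(0.652, 0.251) [[262.0, 272.0], [260.0, 292.0]]
0.62 496 ((0.504452645778656, 0.17722126841545105), (0.21056464314460754, 0.15294519066810608), 86.07735443115234) [0.50192547 0.17710988]
0.62 113 ((0.5068426728248596, 0.22755256295204163), (0.041123878210783005, 0.05008834972977638), 87.49529266357422) [0.5068613  0.22760022]
0.62 111 ((0.5004701018333435, 0.12867067754268646), (0.03843411058187485, 0.05027291551232338), 85.49346160888672) [0.5005989  0.12901588]
```

View pics/w1.png

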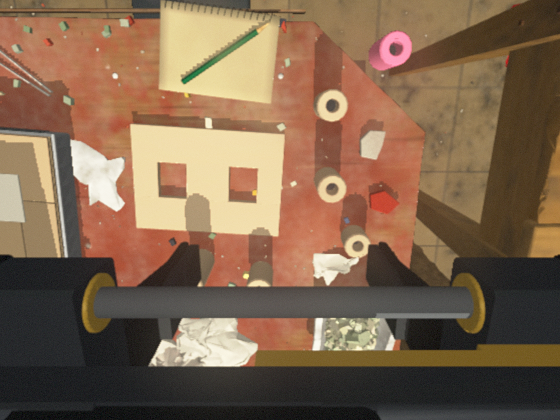

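The wrist picture shows the equal posts' tops at (332,105) and (332,188), the short one at (357,245), pink at (392,50), and the gripper covering everything below row 255.

```bash
cat >> h.py <<'E'
def bore(p,R,t,guess,z=.06,show=None):
    """centre of the post top: guess (x,y) world -> Hough circle on the outer rim in an upscaled crop"""
    u,v=proj(p,R,t,(*guess,z)); r=proj(p,R,t,(guess[0],guess[1]+.019,z))-(u,v); r=np.hypot(*r); h=int(r*1.9)
    g=cv2.cvtColor(p['pixels'],cv2.COLOR_RGB2GRAY); u0,v0=int(u)-h,int(v)-h
    c=cv2.resize(g[v0:v0+2*h,u0:u0+2*h],None,fx=6,fy=6,interpolation=cv2.INTER_CUBIC)
    out=[]
    for R0 in (r,r*8/19):
        k=cv2.HoughCircles(c,cv2.HOUGH_GRADIENT,1,10,param1=80,param2=10,minRadius=int(R0*6*.88),maxRadius=int(R0*6*1.12))
        if k is not None:
            a=k[0][0]; out.append(np.round(np.r_[ray(p,R,t,((a[0]+.5)/6-.5+u0,(a[1]+.5)/6-.5+v0),z)[:2],a[2]/6/R0],4).tolist())
    return out
E
python3 - <<'E'
from h import *
s=bot.read_state(); p=capture('wrist'); R,t=wcam(p,s)
for g in ((.399,.343),(.501,.346)): print(bore(p,R,t,g))
E
```

```text
[[0.4005, 0.3411, 0.9771], [0.4003, 0.3425, 0.9914]]
[[0.5028, 0.3465, 0.8802], [0.5032, 0.3461, 0.9826]]
```

jog_arm(rows="1 0.157 0.118 0.2 0 0 0;1 0.157 0.118 0.36 0 0 0;1 0.157 0.118 0.36 0 0 0;1 0.157 0.118 0.36 0 0 0;1 0.157 0.118 0.36 0 0 0;1 0.157 0.118 0.36 0 0 0;1 0.157 0.118 0.42 0 0 0;1 0.157 0.118 0.47 0 0 0;1 0.157 0.118 0.51 0 0 0;1 0.157 0.118 0.53 0 0 0;1 0.157 0.118 0.53 0 0 0;1 0.157 0.118 0.53 0 0 0")

```text
time_s: 3.32
position: [0.4021, 0.3424, 0.0453]
tcp_rot: [[-1.0, -0.0, 0.001], [-0.0, 1.0, 0.001], [-0.001, 0.001, -1.0]]
force: [-0.0, -1.0, 0.3]
opening: 1.003
grasp_force: 0.0
```

Run:
```python
from h import *
print(plan((.4004,.342,.18),0,((.4004,.342,.045),0)))
# view pose over kiln, then post
print(plan((.47,-.02,.22),-6,((.4004,.342,.18),0)))
```

```text
([0.0, 0.0, -0.27], [0.0, 0.0, 0.0])
([-0.1392, -0.724, -0.08], [0.0, 0.0, 0.1333])
```

jog_arm(rows="0 0 0 0 0 0 0;0 0 0 0 0 0 0;0 0 0 0 0 0 0;0 0 0 0 0 0 0;0 0 0 0 0 0 0;0 0 0 0 0 0 0;0 0 0 0 0 0 0;0 0 0 0 0 0 0;0 0 0 -0.02 0 0 0;0 0 0 -0.06 0 0 0;0 0 0 -0.12 0 0 0;0 0 0 -0.2 0 0 0;0 0 0 -0.27 0 0 0;0 0 0 -0.27 0 0 0")

```text
time_s: 4.48
position: [0.4052, 0.3446, 0.1869]
tcp_rot: [[-1.0, -0.001, 0.013], [-0.001, 1.0, 0.007], [-0.013, 0.007, -1.0]]
force: [1.3, -0.4, -0.3]
opening: 0.04
grasp_force: 0.0
```

The gripper shut nearly empty (opening 0.04), so I look.

jog_arm(rows="1 0 0 -0.15 0 0 0;1 0 0 -0.2 0 0 0;1 0 0 -0.2 0 0 0;1 0 0 -0.2 0 0 0;1 0 0 -0.2 0 0 0")

```text
time_s: 4.9
position: [0.4012, 0.3422, 0.2806]
tcp_rot: [[-1.0, -0.0, 0.002], [-0.0, 1.0, 0.001], [-0.002, 0.001, -1.0]]
force: [-0.2, -0.3, -0.2]
opening: 0.333
grasp_force: 0.0
```

Run:
```python
from h import *
s=bot.read_state(); print(s['position'],s['opening']); p=capture('wrist'); q=capture('scene')
a=np.vstack([p['pixels'][:,:],])
im=np.hstack([cv2.resize(p['pixels'],(400,300)),cv2.resize(q['pixels'][100:280,80:320],(400,300))])
cv2.imwrite('pics/w2.png',im[:,:,::-1])
for d in spot_point('post_1',q): print('sp',np.round(d['point'],4),round(d['conf'],2))
```

```text
[0.40117054 0.34215375 0.28060042] 0.33320621446283133
sp [ 0.3981  0.3453 -0.0037] 0.93
sp [0.6267 0.1565 0.0013] 0.92
sp [ 0.5025  0.3465 -0.002 ] 0.82
sp [ 0.3394  0.4145 -0.0005] 0.68
sp [ 0.6506  0.2517 -0.0008] 0.6
sp [ 0.5861  0.39   -0.0021] 0.49
sp [ 0.5805 -0.1655  0.0544] 0.32
```

View pics/w2.png

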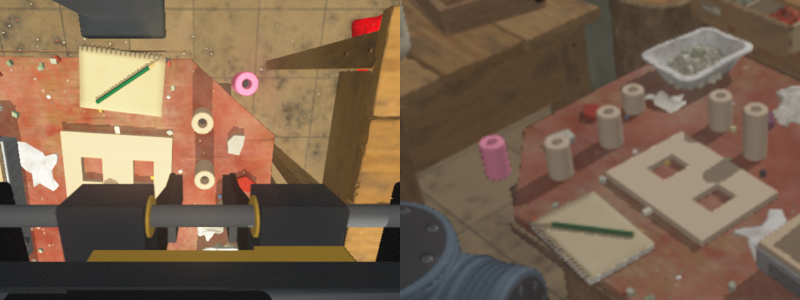

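The fingers are just slow, and the post still stands untouched at wrist (202,122 of the left half). I re-measure it and grasp with more closing time.

jog_arm(rows="0.75 0 0 0 0 0 0;0.75 0 0 0 0 0 0;0.75 0 0 0 0 0 0;0.75 0 0 0 0 0 0;0.75 0 0 0 0 0 0;0.75 0 0 0 0 0 0")

```text
time_s: 5.55
position: [0.4011, 0.3421, 0.2794]
tcp_rot: [[-1.0, -0.0, -0.0], [-0.0, 1.0, -0.0], [0.0, -0.0, -1.0]]
force: [-0.1, 0.8, -0.4]
opening: 0.746
grasp_force: 0.0
```

Run:
```python
from h import *
s=bot.read_state(); print(s['position'],s['opening']); p=capture('wrist'); R,t=wcam(p,s)
for g in ((.40,.343),(.502,.346)): print(bore(p,R,t,g))
```

```text
[0.40109081 0.34208587 0.27938849] 0.7460874143121096
[[0.4004, 0.3419, 0.9198], [0.4006, 0.3421, 0.9712]]
[[0.5037, 0.346, 0.903], [0.5023, 0.346, 1.0185]]
```

jog_arm(rows="0.75 0 0 0.15 0 0 0;0.75 0 0 0.25 0 0 0;0.75 0 0 0.32 0 0 0;0.75 0 0 0.38 0 0 0;0.75 0 0 0.43 0 0 0;0.75 0 0 0.47 0 0 0;0.75 0 0 0.47 0 0 0;0.75 0 0 0.47 0 0 0;0 0 0 0.47 0 0 0;0 0 0 0.47 0 0 0;0 0 0 0.47 0 0 0;0 0 0 0.47 0 0 0;0 0 0 0.47 0 0 0;0 0 0 0.47 0 0 0;0 0 0 0.47 0 0 0;0 0 0 0.47 0 0 0")

```text
time_s: 6.93
position: [0.4017, 0.3425, 0.0456]
tcp_rot: [[-1.0, -0.0, 0.002], [-0.0, 1.0, 0.001], [-0.002, 0.001, -1.0]]
force: [-0.6, 1.6, 7.0]
opening: 0.402
grasp_force: 30.0
```

jog_arm(rows="0 0 0 -0.02 0 0 0;0 0 0 -0.06 0 0 0;0 0 0 -0.12 0 0 0;0 0 0 -0.18 0 0 0;0 0 0 -0.24 0 0 0;0 -0.1 -0.1 -0.3 0 0 0;0 -0.32 -0.88 -0.41 0 0 0;0 -0.32 -0.88 -0.41 0 0 0;0 -0.32 -0.88 -0.41 0 0 0;0 -0.32 -0.88 -0.41 0 0 0;0 -0.32 -0.88 -0.41 0 0 0;0 -0.32 -0.88 -0.41 0 0 0;0 -0.32 -0.88 -0.41 0 0 0;0 -0.32 -0.88 -0.41 0 0 0;0 -0.32 -0.88 -0.41 0 0 0;0 -0.32 -0.88 -0.41 0 0 0;0 -0.32 -0.88 -0.41 0 0 0;0 -0.32 -0.88 -0.41 0 0 0;0 -0.32 -0.88 -0.41 0 0 0;0 -0.32 -0.88 -0.41 0 0 0")

```text
time_s: 8.6
position: [0.5602, -0.097, 0.2494]
tcp_rot: [[-1.0, -0.0, -0.002], [-0.0, 1.0, 0.001], [0.002, 0.001, -1.0]]
force: [-0.9, 0.5, 1.0]
opening: 0.089
grasp_force: 0.0
```

Run:
```python
from h import *
s=bot.read_state(); print(s['position'],s['opening'],s['grasp_force']); p=capture('wrist'); R,t=wcam(p,s)
cv2.imwrite('pics/w3.png',p['pixels'][:,:,::-1])
for m in outline_of('pad_a',p):
    g=m['region'].astype(np.uint8); c=max(cv2.findContours(g,cv2.RETR_EXTERNAL,cv2.CHAIN_APPROX_NONE)[0],key=len)
    w=np.array([ray(p,R,t,x[0],.058)[:2] for x in c]).astype(np.float32); print(round(m['conf'],2),len(c),cv2.minAreaRect(w),c[:,0].mean(0))
for l in('pad_a','kiln'):
  for d in spot_point(l,p): print(l,np.round(d['point'],4),round(d['conf'],2))
```

```text
[ 0.56019709 -0.09701132  0.2493625 ] 0.08893727356929734 0.0
0.91 237 ((0.5005365014076233, -0.239750936627388), (0.0653192475438118, 0.06475798040628433), 78.45260620117188) [146.86075949 122.05485232]
0.84 223 ((0.5792723894119263, -0.1653798222541809), (0.0641636773943901, 0.0638875961303711), 3.0763847827911377) [221.49775785 194.60089686]
0.61 237 ((0.5148613452911377, -0.08823871612548828), (0.0648234561085701, 0.06427127122879028), 86.47730255126953) [291.84388186 135.71308017]
pad_a [ 0.4992 -0.2384  0.055 ] 0.87
pad_a [ 0.5801 -0.1671  0.0593] 0.68
pad_a [ 0.515  -0.088   0.0526] 0.65
kiln [ 0.544  -0.1606  0.0019] 0.69
kiln [ 0.5037  0.1762 -0.0009] 0.28
```

View pics/w3.png

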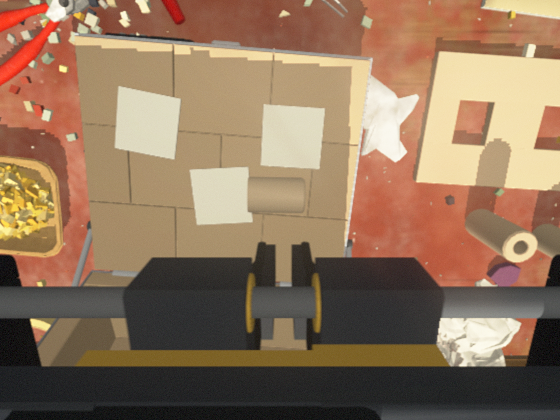

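The picture shows the post slipped out on the way: it lies on the hearth at (276,194) with its axis along y, one end on pad_c (222,195). Pad_b is at (148,122) and pad_a at (292,136). It has to be picked up tilted and stood up by rotating the gripper, so I measure it.

```bash
cat >> h.py <<'E'
def lying(p,R,t,z):
    for m in outline_of('post_1',p):
        g=m['region'].astype(np.uint8); c=max(cv2.findContours(g,cv2.RETR_EXTERNAL,cv2.CHAIN_APPROX_NONE)[0],key=len)
        w=np.array([ray(p,R,t,x[0],z)[:2] for x in c]).astype(np.float32); r=cv2.minAreaRect(w)
        print(round(m['conf'],2),np.round(c[:,0].min(0)),c[:,0].max(0),np.round(r[0],4),np.round(r[1],4),round(r[2],1))
E
python3 - <<'E'
from h import *
s=bot.read_state(); print(s['position'],np.round(s['joint_positions'],2)); p=capture('wrist'); R,t=wcam(p,s)
lying(p,R,t,.078)
q=capture('top'); lying(q,np.array(q['R']),np.array(q['t']),.078)
E
```

```text
[ 0.56064103 -0.09630045  0.24948361] [-2.1000e+01  2.3330e+01  8.7540e+01  1.0000e-02  6.9180e+01 -1.1114e+02]
0.91 [465 208] [536 262] [0.6166 0.141 ] [0.0909 0.0381] 56.0
0.78 [247 176] [306 212] [ 0.5729 -0.1035] [0.0391 0.0617] 0.1
0.6 [532 224] [559 256] [0.6245 0.191 ] [0.0413 0.0286] 13.2
0.73 [249 151] [262 167] [0.6235 0.1616] [0.0455 0.0367] 0.9
0.66 [219 145] [233 160] [0.64   0.2459] [0.0462 0.036 ] 45.8
0.63 [171 166] [186 179] [0.5821 0.3781] [0.0368 0.0424] 0.8
0.58 [338 171] [345 177] [ 0.5845 -0.0818] [0.017  0.0198] 0.8
0.54 [159 252] [176 265] [0.34   0.4031] [0.0363 0.0476] 1.4
0.47 [184 196] [198 208] [0.4993 0.341 ] [0.0338 0.0395] 0.8
```

jog_arm(rows="0.75 0 0 0 0 0 1;0.75 0 0 0 0 0 1;0.75 0 0 0 0 0 1;0.75 0 0 0 0 0 1;0.75 0 0 0 0 0 1;0.75 0 0 0 0 0 1;0.75 0 0 0 0 0 1;0.75 0 0 0 0 0 1;0.75 0 0 0 0 0 1")

```text
time_s: 9.75
position: [0.5612, -0.0977, 0.2495]
tcp_rot: [[-0.708, 0.706, -0.0], [0.706, 0.708, -0.0], [0.0, -0.0, -1.0]]
force: [-0.1, 0.1, 0.5]
opening: 0.6
grasp_force: 0.0
```

jog_arm(rows="0.75 0 0 0 0 0 1;0.75 0 0 0 0 0 1;0.75 0 0 0 0 0 1;0.75 0 0 0 0 0 1;0.75 0 0 0 0 0 1;0.75 0 0 0 0 0 1;0.75 0 0 0 0 0 1;0.75 0 0 0 0 0 1;0.75 0 0 0 0 0 1")

```text
time_s: 10.5
position: [0.5612, -0.0978, 0.2496]
tcp_rot: [[-0.002, 1.0, -0.0], [1.0, 0.002, -0.0], [-0.0, -0.0, -1.0]]
force: [0.6, 0.2, 0.1]
opening: 0.75
grasp_force: 0.0
```

```bash
cat >> h.py <<'E'
def Rt(yaw,tilt): return Rd(yaw)@Ro.from_euler('y',tilt,degrees=True).as_matrix()
def plan3(pos,R,p0,R0):
    print('shift',np.round(R0.T@(np.array(pos)-p0)/.5,4).tolist(),'turn',np.round(Ro.from_matrix(R0.T@R).as_rotvec()/(np.pi/4),4).tolist())
E
python3 - <<'E'
from h import *
s=bot.read_state(); print(s['position'],np.round(s['tcp_rot'],3).tolist(),np.round(s['joint_positions'],2),s['opening'])
c=(.5604,-.098,.25); R0=Rd(-90); print(np.round(R0,2).tolist(), np.round(Rt(-90,30)[:,2],3))
p=capture('wrist'); R,t=wcam(p,s); lying(p,R,t,.078)
for z in (.16,.0818):
    b=9e-3+(z-.0818)/np.cos(np.radians(30)); zt=Rt(-90,30)[:,2]
    tgt=np.array([.573,-.116,.074])-b*zt; print(tgt); plan3(tgt,Rt(-90,30),c,R0)
E
```

```text
[ 0.56123757 -0.09779901  0.2495539 ] [[-0.002, 1.0, -0.0], [1.0, 0.002, -0.0], [-0.0, -0.0, -1.0]] [-21.12  23.37  87.46  -0.    69.17 -21.25] 0.7499519972515766
[[-0.0, 1.0, 0.0], [1.0, 0.0, 0.0], [0.0, 0.0, -1.0]] [-0.     0.5   -0.866]
0.8 [278 158] [315 219] [ 0.5748 -0.1053] [0.0658 0.0373] 88.2
[ 0.573      -0.16564879  0.15999423]
shift [-0.1353, 0.0252, 0.18] turn [-0.0, 0.6667, 0.0]
[ 0.573      -0.1205      0.08179423]
shift [-0.045, 0.0252, 0.3364] turn [-0.0, 0.6667, 0.0]
```

jog_arm(rows="0.75 -0.135 0.028 0.18 0 0.6667 0;0.75 -0.135 0.028 0.18 0 0.6667 0;0.75 -0.135 0.028 0.18 0 0.6667 0;0.75 -0.135 0.028 0.18 0 0.6667 0;0.75 -0.135 0.028 0.18 0 0.6667 0;0.75 -0.135 0.028 0.18 0 0.6667 0;0.75 -0.117 0.028 0.21 0 0.6667 0;0.75 -0.1 0.028 0.241 0 0.6667 0;0.75 -0.083 0.028 0.27 0 0.6667 0;0.75 -0.065 0.028 0.302 0 0.6667 0;0.75 -0.055 0.028 0.32 0 0.6667 0;0.75 -0.047 0.028 0.336 0 0.6667 0;0.75 -0.047 0.028 0.336 0 0.6667 0;0.75 -0.047 0.028 0.336 0 0.6667 0")

```text
time_s: 11.77
position: [0.5757, -0.1207, 0.0823]
tcp_rot: [[-0.002, 1.0, -0.0], [0.867, 0.002, 0.499], [0.499, 0.001, -0.867]]
force: [0.4, -0.0, -0.0]
opening: 0.75
grasp_force: 0.0
```

jog_arm(rows="0 0 0 0 0 0 0;0 0 0 0 0 0 0;0 0 0 0 0 0 0;0 0 0 0 0 0 0;0 0 0 0 0 0 0;0 0 0 0 0 0 0;0 0 0 0 0 0 0;0 0 0 0 0 0 0;0 0 0 0 0 0 0")

```text
time_s: 12.52
position: [0.5764, -0.1228, 0.083]
tcp_rot: [[-0.001, 1.0, 0.002], [0.867, -0.0, 0.499], [0.499, 0.003, -0.867]]
force: [-1.2, -6.8, 14.5]
opening: 0.155
grasp_force: 11.1
```

Run:
```python
from h import *
s=bot.read_state(); print(s['opening'],s['grasp_force'],s['force']); p=capture('wrist'); q=capture('scene'); R,t=wcam(p,s)
im=np.hstack([p['pixels'][60:360,100:500],cv2.resize(q['pixels'][190:340,280:480],(400,300),interpolation=cv2.INTER_CUBIC)])
cv2.imwrite('pics/w4.png',im[:,:,::-1])
```

```text
0.1547417018445682 11.097642928361893 [-1.18065537 -6.80633627 14.54345889]
```

View pics/w4.png

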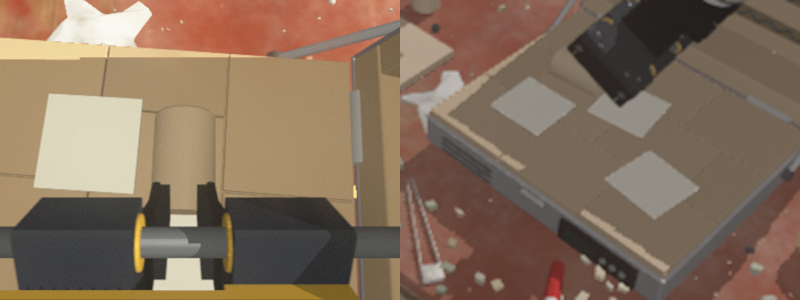

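Run:
```python
from h import *
s=bot.read_state(); p=capture('wrist'); R,t=wcam(p,s)
lying(p,R,t,.074)
for X in [(0,0,0),(0,0,.022)]:
    W=np.array(s['tcp_rot'])@np.array(X)+s['position']; print(np.round(W,4),proj(p,R,t,W))
for y in (-.16,-.134,-.117,-.074,-.06): print(y,proj(p,R,t,(.5745,y,.074)),proj(p,R,t,(.5745,y,.093)))
c=cv2.resize(p['pixels'][150:300,210:370],None,fx=5,fy=4,interpolation=cv2.INTER_CUBIC); cv2.imwrite('pics/w5.png',c[:,:,::-1])
```

```text
0.78 [251 163] [315 273] [ 0.578  -0.1022] [0.0676 0.0378] 88.7
[ 0.5776 -0.1239  0.0841] [283.05557905 250.3707242 ]
[ 0.5777 -0.1129  0.065 ] [283.03538895 235.78270514]
-0.16 [277.56213162 316.46856767] [277.21003082 319.75460376]
-0.134 [277.67970916 269.58789043] [277.35132902 267.93792631]
-0.117 [277.75285778 240.42197417] [277.43878326 235.86682964]
-0.074 [277.92593728 171.41148151] [277.64434536 160.48338353]
-0.06 [277.97888434 150.3003584 ] [277.70684859 137.56228579]
```

View pics/w5.png

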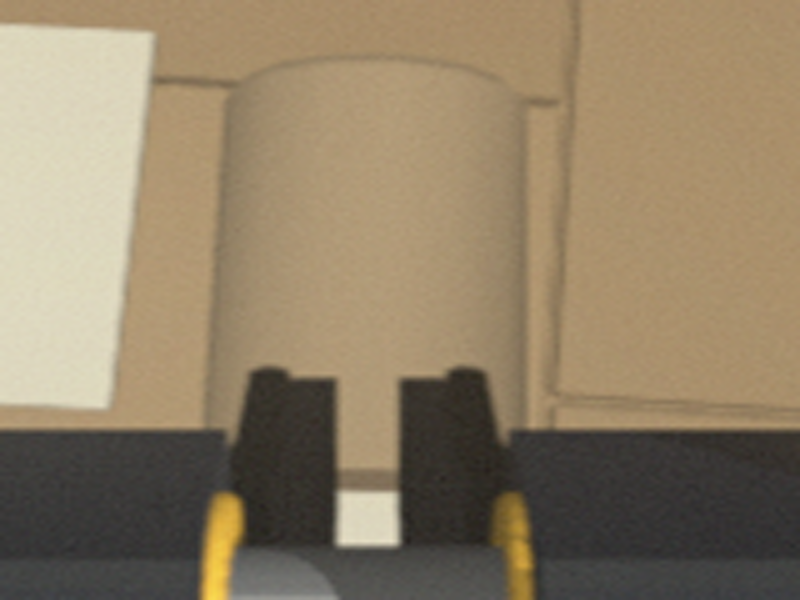

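The fingers pinch only the top of the lying post (tips at rows 240–245, where 226 is expected for 22 mm reach). So the real tips seem well short of the stated reach, which also explains the drop. I open and probe forward gently, watching the force.

jog_arm(rows="0.75 0 0 0 0 0 0;0.75 0 0 0 0 0 0;0.75 0 0 0 0 0 0;0.75 0 0 0 0 0 0;0.75 0 0 0 0 0 0;0.75 0 0 0 0 0 0;0.75 0 0 0 0 0 0;0.75 0 0 0 0 0 0;0.75 0 0 0.005 0 0 0;0.75 0 0 0.01 0 0 0;0.75 0 0 0.01 0 0 0")

```text
time_s: 13.63
position: [0.5746, -0.1179, 0.0763]
tcp_rot: [[0.0, 1.0, -0.002], [0.865, 0.001, 0.501], [0.501, -0.002, -0.865]]
force: [0.9, 0.4, -0.3]
opening: 0.725
grasp_force: 0.0
```

Run:
```python
from h import *
s=bot.read_state(); print(s['position'],s['force'],s['opening']); p=capture('wrist'); R,t=wcam(p,s)
lying(p,R,t,.078)
c=cv2.resize(p['pixels'][150:300,170:400],None,fx=3.4,fy=3.4,interpolation=cv2.INTER_CUBIC)
for d in (-.01,0,.01,.022):
  for x in(-.0095,.0095):
    for y in (-.0326,.0326):
      u,v=proj(p,R,t,np.array(s['tcp_rot'])@np.array([x,y,d])+s['position']); print(d,x,y,round(u),round(v)); cv2.circle(c,(int((u-170)*3.4),int((v-150)*3.4)),3,(int(255*(d+.01)/.032),0,255 if x>0 else 0),-1)
cv2.imwrite('pics/w6.png',c[:,:,::-1])
```

```text
[ 0.57464825 -0.11786387  0.07634575] [ 0.87654988  0.40263378 -0.2553027 ] 0.7253954911583905
0.81 [229 167] [298 280] [ 0.5644 -0.1017] [0.0649 0.0376] 88.6
-0.01 -0.0095 -0.0326 223 274
-0.01 -0.0095 0.0326 344 274
-0.01 0.0095 -0.0326 221 242
-0.01 0.0095 0.0326 345 242
0 -0.0095 -0.0326 226 266
0 -0.0095 0.0326 341 266
0 0.0095 -0.0326 224 234
0 0.0095 0.0326 342 235
0.01 -0.0095 -0.0326 228 258
0.01 -0.0095 0.0326 338 258
0.01 0.0095 -0.0326 227 228
0.01 0.0095 0.0326 339 228
0.022 -0.0095 -0.0326 231 250
0.022 -0.0095 0.0326 335 250
0.022 0.0095 -0.0326 230 221
0.022 0.0095 0.0326 336 221
```

View pics/w6.png

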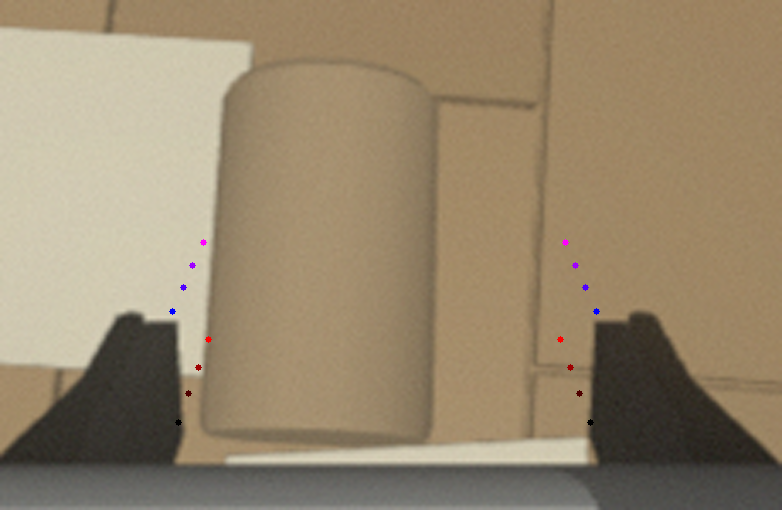

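The picture confirms it: the tips are at rows ~244, about 10 mm behind the reported TCP, and the post has rolled free to x≈0.564. I go about 23 mm deeper and grip again.

jog_arm(rows="0.75 0 -0.01 0 0 0 0;0.75 0 -0.02 0.005 0 0 0;0.75 0 -0.02 0.015 0 0 0;0.75 0 -0.02 0.025 0 0 0;0.75 0 -0.02 0.035 0 0 0;0.75 0 -0.02 0.042 0 0 0;0.75 0 -0.02 0.046 0 0 0;0.75 0 -0.02 0.046 0 0 0")

```text
time_s: 14.4
position: [0.565, -0.1068, 0.0567]
tcp_rot: [[-0.0, 1.0, -0.001], [0.866, 0.001, 0.501], [0.501, -0.001, -0.866]]
force: [-0.1, 0.4, -0.6]
opening: 0.751
grasp_force: 0.0
```

jog_arm(rows="0 0 0 0 0 0 0;0 0 0 0 0 0 0;0 0 0 0 0 0 0;0 0 0 0 0 0 0;0 0 0 0 0 0 0;0 0 0 0 0 0 0;0 0 0 0 0 0 0;0 0 0 0 0 0 0;0 0 0 0 0 0 0;0 0 0 0 0 0 0")

```text
time_s: 15.23
position: [0.5653, -0.1075, 0.0574]
tcp_rot: [[-0.0, 1.0, -0.0], [0.866, 0.0, 0.5], [0.5, 0.0, -0.866]]
force: [-0.5, -0.7, 0.7]
opening: 0.428
grasp_force: 29.9
```

jog_arm(rows="0 0.01 0 -0.017 0 0 0;0 0.02 0 -0.035 0 0 0;0 0.035 0 -0.061 0 0 0;0 0.05 0 -0.087 0 0 0;0 0.065 0 -0.113 0 0 0;0 0.08 0 -0.139 0 0 0;0 0.095 0 -0.165 0 0 0;0 0.11 0 -0.191 0 0 0;0 0.12 0 -0.208 0 0 0;0 0.12 0 -0.208 0 0 0;0 0.12 0 -0.208 0 0 0")

```text
time_s: 16.15
position: [0.5654, -0.1076, 0.178]
tcp_rot: [[-0.001, 1.0, 0.001], [0.867, 0.0, 0.499], [0.499, 0.001, -0.867]]
force: [0.2, -0.2, -1.1]
opening: 0.429
grasp_force: 29.9
```

jog_arm(rows="0 0 0 0 0 -0.08 0;0 0 0 0 0 -0.2 0;0 0 0 0 0 -0.3 0;0 0 0 0 0 -0.4 0;0 0 0 0 0 -0.5 0;0 0 0 0 0 -0.6 0;0 0 0 0 0 -0.7 0;0 0 0 0 0 -0.8 0;0 0 0 0 0 -0.9 0;0 0 0 0 0 -1 0;0 0 0 0 0 -1 0;0 0 0 0 0 -1 0")

```text
time_s: 17.15
position: [0.5643, -0.1059, 0.1761]
tcp_rot: [[-0.003, 1.0, -0.002], [0.967, 0.003, -0.256], [-0.256, -0.003, -0.967]]
force: [-1.2, -0.3, -0.2]
opening: 0.431
grasp_force: 29.9
```

Held firmly. Second 45° about tool y.

jog_arm(rows="0 0 0 0 0 -0.08 0;0 0 0 0 0 -0.2 0;0 0 0 0 0 -0.3 0;0 0 0 0 0 -0.4 0;0 0 0 0 0 -0.5 0;0 0 0 0 0 -0.6 0;0 0 0 0 0 -0.7 0;0 0 0 0 0 -0.8 0;0 0 0 0 0 -0.9 0;0 0 0 0 0 -1 0;0 0 0 0 0 -1 0;0 0 0 0 0 -1 0;0 0 0 0 0 -1 0")

```text
time_s: 18.23
position: [0.5653, -0.1084, 0.1773]
tcp_rot: [[0.001, 1.0, -0.002], [0.502, -0.002, -0.865], [-0.865, -0.0, -0.502]]
force: [0.0, -0.5, -0.5]
opening: 0.428
grasp_force: 29.9
```

Run:
```python
from h import *
s=bot.read_state(); print(np.round(s['position'],4),np.round(s['joint_positions'],1),s['opening']); p=capture('wrist'); q=capture('scene')
im=np.hstack([p['pixels'][120:420,80:480],cv2.resize(q['pixels'][130:310,270:510],(400,300),interpolation=cv2.INTER_CUBIC)])
cv2.imwrite('pics/w7.png',im[:,:,::-1])
```

```text
[ 0.5653 -0.1084  0.1773] [  5.6  43.   94.8 -65.   71.7  45.3] 0.42789757045931953
```

View pics/w7.png

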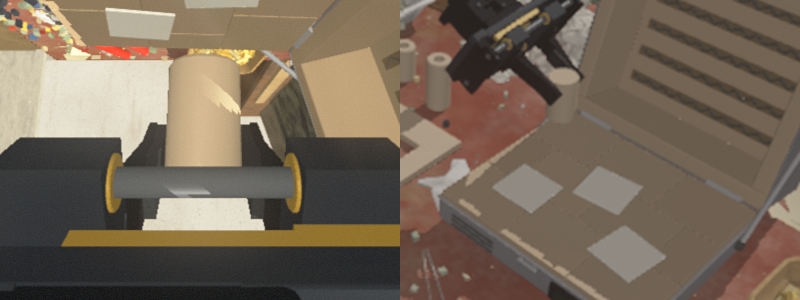

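The post hangs upright in the grip (scene half, (565,95)). Now I carry it over pad_a and lower it gently.

jog_arm(rows="0 0 -0.02 0 0 0 0;0 0.004 -0.05 -0.003 0 0 0;0 0.004 -0.08 -0.003 0 0 0;0 0.02 -0.1 0.007 0 0 0;0 0.04 -0.1 0.017 0 0 0;0 0.06 -0.1 0.028 0 0 0;0 0.08 -0.1 0.039 0 0 0;0 0.1 -0.1 0.05 0 0 0;0 0.107 -0.1 0.054 0 0 0;0 0.12 -0.1 0.062 0 0 0;0 0.13 -0.1 0.067 0 0 0;0 0.135 -0.1 0.07 0 0 0;0 0.135 -0.1 0.07 0 0 0;0 0.135 -0.1 0.07 0 0 0")

```text
time_s: 19.5
position: [0.5153, -0.104, 0.1014]
tcp_rot: [[-0.0, 1.0, 0.0], [0.5, 0.0, -0.866], [-0.866, -0.0, -0.5]]
force: [0.1, -0.2, -0.2]
opening: 0.43
grasp_force: 29.9
```

Run:
```python
from h import *
s=bot.read_state(); print(np.round(s['position'],4),np.round(s['joint_positions'],1),s['opening'],s['force']); p=capture('top'); q=capture('scene')
im=np.hstack([cv2.resize(p['pixels'][130:250,300:460],(400,300),interpolation=cv2.INTER_CUBIC),cv2.resize(q['pixels'][190:310,300:460],(400,300),interpolation=cv2.INTER_CUBIC)])
cv2.imwrite('pics/w8.png',im[:,:,::-1])
Rc,t=np.array(q['R']),np.array(q['t'])
for m in outline_of('post_1',q):
    v,u=np.nonzero(m['region']); print('out',u.min(),u.max(),v.min(),v.max(),round(m['conf'],2))
print([proj(q,Rc,t,(.515,-.088,z)) for z in (.058,.118)])
```

```text
[ 0.5153 -0.104   0.1014] [  6.7  49.1 102.3 -69.2  67.   58.9] 0.4295386017857865 [ 0.10759971 -0.23058635 -0.21664874]
out 198 214 163 189 0.93
out 339 357 211 243 0.75
out 128 145 181 208 0.75
out 213 227 151 168 0.68
out 266 279 156 179 0.6
[array([346.05054958, 240.90993627]), array([348.51461571, 219.10883465])]
```

View pics/w8.png

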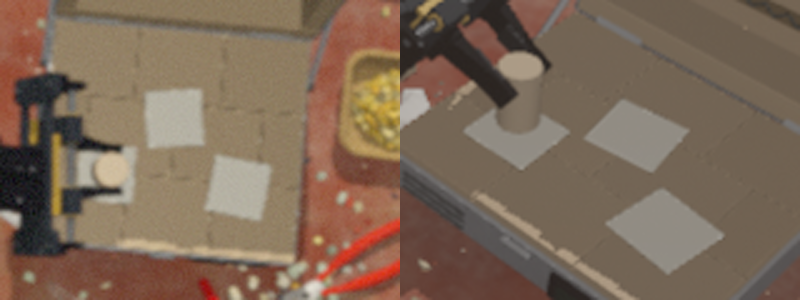

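Both views show the post upright above pad_a, centred (top about (110,170) in the left half). I lower it the last millimetres.

jog_arm(rows="0 0.0035 0 0.002 0 0 0;0 0.007 0 0.004 0 0 0;0 0.0104 0 0.006 0 0 0;0 0.0104 0 0.006 0 0 0;0 0.0104 0 0.006 0 0 0")

```text
time_s: 20.07
position: [0.5152, -0.104, 0.0953]
tcp_rot: [[-0.0, 1.0, 0.0], [0.5, 0.0, -0.866], [-0.866, -0.0, -0.5]]
force: [-0.2, -0.6, -1.0]
opening: 0.43
grasp_force: 29.9
```

jog_arm(rows="0 0.0017 0 0.001 0 0 0;0 0.0035 0 0.002 0 0 0;0 0.0035 0 0.002 0 0 0;0 0.0035 0 0.002 0 0 0")

```text
time_s: 20.4
position: [0.5152, -0.104, 0.0933]
tcp_rot: [[-0.0, 1.0, 0.0], [0.5, 0.0, -0.866], [-0.866, -0.0, -0.5]]
force: [0.8, 0.4, -0.4]
opening: 0.426
grasp_force: 29.9
```

jog_arm(rows="0 0.0017 0 0.001 0 0 0;0 0.0035 0 0.002 0 0 0;0 0.0035 0 0.002 0 0 0;0 0.0035 0 0.002 0 0 0")

```text
time_s: 20.73
position: [0.5153, -0.1043, 0.0924]
tcp_rot: [[0.0, 1.0, 0.0], [0.498, 0.0, -0.867], [-0.867, 0.0, -0.498]]
force: [-0.8, 0.2, 5.2]
opening: 0.43
grasp_force: 29.9
```

jog_arm(rows="0.75 0 0 0 0 0 0;0.75 0 0 0 0 0 0;0.75 0 0 0 0 0 0;0.75 0 0 0 0 0 0;0.75 0 0 0 0 0 0;0.75 0 0 0 0 0 0;0.75 0 0 0 0 0 0;0.75 0 0 -0.03 0 0 0;0.75 0 0 -0.08 0 0 0;0.75 0 0 -0.14 0 0 0;0.75 0 0 -0.2 0 0 0;0.75 0 0 -0.26 0 0 0;0.75 0 0 -0.26 0 0 0")

```text
time_s: 21.82
position: [0.5175, 0.0128, 0.1586]
tcp_rot: [[0.003, 1.0, 0.008], [0.502, 0.005, -0.865], [-0.865, 0.007, -0.502]]
force: [-0.5, 0.2, 0.1]
opening: 0.751
grasp_force: 0.0
```

Run:
```python
from h import *
s=bot.read_state(); print(np.round(s['position'],4),np.round(s['tcp_rot'],3).tolist(),s['opening'])
q=capture('scene'); p=capture('top')
print([np.round(d['point'],4) for d in spot_point('post_1',q)],[np.round(d['point'],4) for d in spot_point('post_1',p)])
for m in outline_of('post_1',q):
    v,u=np.nonzero(m['region']); print('out',u.min(),u.max(),v.min(),v.max(),round(m['conf'],2))
Rc=Rd(-90)@Ro.from_euler('y',-60,degrees=True).as_matrix()
print(np.round(Rc,3).tolist()); plan3((.47,.15,.25),Rd(-90)@Ro.from_euler('y',-15,degrees=True).as_matrix(),np.array(s['position']),Rc)
```

```text
[0.5175 0.0128 0.1586] [[0.003, 1.0, 0.008], [0.502, 0.005, -0.865], [-0.865, 0.007, -0.502]] 0.7507240947885963
[array([5.011e-01, 3.449e-01, 3.000e-04]), array([0.6289, 0.1581, 0.0014]), array([ 0.3328,  0.4133, -0.0005]), array([ 0.5141, -0.0868,  0.1153]), array([ 5.870e-01,  3.909e-01, -3.000e-04]), array([ 6.486e-01,  2.514e-01, -6.000e-04])] [array([0.6297, 0.1585, 0.0019]), array([ 0.5185, -0.0844,  0.1183]), array([0.6488, 0.2507, 0.003 ]), array([ 0.5906,  0.3871, -0.0007])]
out 198 213 163 189 0.81
out 286 300 162 196 0.81
out 128 147 181 208 0.71
out 339 357 216 246 0.56
out 214 226 152 167 0.53
out 266 276 171 179 0.44
[[-0.0, 1.0, 0.0], [0.5, 0.0, -0.866], [-0.866, 0.0, -0.5]]
shift [-0.0211, -0.0949, -0.3291] turn [-0.0, 1.0, 0.0]
```

Post 1 stands on pad_a, about (0.515,-0.086). Next is post_2; I swing back upright via a waypoint.

jog_arm(rows="0.75 -0.02 -0.095 -0.33 0 1 0;0.75 -0.02 -0.095 -0.33 0 1 0;0.75 -0.02 -0.095 -0.33 0 1 0;0.75 -0.02 -0.095 -0.33 0 1 0;0.75 -0.02 -0.095 -0.33 0 1 0;0.75 -0.02 -0.095 -0.33 0 1 0;0.75 -0.02 -0.095 -0.33 0 1 0;0.75 -0.02 -0.095 -0.33 0 1 0;0.75 -0.02 -0.095 -0.33 0 1 0;0.75 -0.02 -0.095 -0.33 0 1 0")

```text
time_s: 22.9
position: [0.4671, 0.1458, 0.2465]
tcp_rot: [[0.0, 1.0, -0.003], [0.966, -0.001, -0.26], [-0.26, -0.002, -0.966]]
force: [0.6, -0.9, 0.4]
opening: 0.748
grasp_force: 0.0
```

Run:
```python
from h import *
s=bot.read_state(); R=np.array(s['tcp_rot']);print(np.round(s['position'],4),np.round(R,3).tolist(),np.round(s['joint_positions'],1))
plan3((.43,.30,.20),Rd(-90),np.array(s['position']),R)
```

```text
[0.4671 0.1458 0.2465] [[0.0, 1.0, -0.003], [0.966, -0.001, -0.26], [-0.26, -0.002, -0.966]] [ 13.7  20.3  95.1 -15.7  69.1  20. ]
shift [0.3219, -0.0743, 0.0098] turn [-0.0032, 0.3352, -0.0007]
```

jog_arm(rows="0.75 0.32 0.066 0.01 0 0.335 0;0.75 0.32 0.066 0.01 0 0.335 0;0.75 0.32 0.066 0.01 0 0.335 0;0.75 0.32 0.066 0.01 0 0.335 0;0.75 0.32 0.066 0.01 0 0.335 0;0.75 0.32 0.066 0.01 0 0.335 0;0.75 0.32 0.066 0.01 0 0.335 0;0.75 0.32 0.066 0.01 0 0.335 0")

```text
time_s: 23.57
position: [0.5, 0.2992, 0.2008]
tcp_rot: [[-0.001, 1.0, -0.001], [1.0, 0.001, 0.0], [0.0, -0.001, -1.0]]
force: [0.5, 0.4, -0.6]
opening: 0.747
grasp_force: 0.0
```

Run:
```python
from h import *
s=bot.read_state(); R0=np.array(s['tcp_rot']);print(np.round(s['position'],4),np.round(R0,3).tolist(),np.round(s['joint_positions'],1))
p=capture('wrist'); R,t=wcam(p,s); print(bore(p,R,t,(.503,.346)))
for z in (.12,.005): plan3((.503,.346,z),Rd(-90),np.array(s['position']),R0)
```

```text
[0.5    0.2992 0.2008] [[-0.001, 1.0, -0.001], [1.0, 0.001, 0.0], [0.0, -0.001, -1.0]] [19.9 27.6 88.8  0.  63.7 19.8]
[[0.5038, 0.3465, 0.9072], [0.5035, 0.3462, 0.9794]]
shift [0.0935, 0.0063, 0.1617] turn [-0.0018, -0.0002, 0.0008]
shift [0.0935, 0.0066, 0.3917] turn [-0.0018, -0.0002, 0.0008]
```

jog_arm(rows="0.75 0.0945 0.0073 0.08 0 0 0;0.75 0.0945 0.0073 0.14 0 0 0;0.75 0.0945 0.0073 0.2 0 0 0;0.75 0.0945 0.0073 0.26 0 0 0;0.75 0.0945 0.0073 0.31 0 0 0;0.75 0.0945 0.0073 0.35 0 0 0;0.75 0.0945 0.0073 0.375 0 0 0;0.75 0.0945 0.0073 0.385 0 0 0;0.75 0.0945 0.0073 0.385 0 0 0;0.75 0.0945 0.0073 0.385 0 0 0")

```text
time_s: 24.45
position: [0.5052, 0.3473, 0.0099]
tcp_rot: [[0.0, 1.0, 0.002], [1.0, -0.0, 0.002], [0.002, 0.002, -1.0]]
force: [0.0, 0.1, 1.1]
opening: 0.748
grasp_force: 0.0
```

jog_arm(rows="0 0 0 0 0 0 0;0 0 0 0 0 0 0;0 0 0 0 0 0 0;0 0 0 0 0 0 0;0 0 0 0 0 0 0;0 0 0 0 0 0 0;0 0 0 0 0 0 0;0 0 0 0 0 0 0;0 0 0 0 0 0 0;0 0 0 0 0 0 0")

```text
time_s: 25.28
position: [0.5042, 0.3474, 0.0093]
tcp_rot: [[-0.0, 1.0, 0.0], [1.0, 0.0, 0.001], [0.001, 0.0, -1.0]]
force: [-1.0, -0.9, 5.3]
opening: 0.431
grasp_force: 30.2
```

jog_arm(rows="0 0 0 -0.02 0 0 0;0 0 0 -0.06 0 0 0;0 0 0 -0.12 0 0 0;0 0 0 -0.18 0 0 0;0 0 0 -0.24 0 0 0;0 -0.02 0 -0.3 0 0 0;0 -0.06 0 -0.35 0 0 0;0 -0.12 0 -0.39 0 0 0;0 -0.18 0 -0.4 0 0 0;0 -0.24 0 -0.4 0 0 0;0 -0.3 0 -0.4 0 0 0;0 -0.36 0 -0.4 0 0 0;0 -0.42 0 -0.4 0 0 0;0 -0.48 0 -0.4 0 0 0;0 -0.54 0 -0.4 0 0 0;0 -0.6 0 -0.4 0 0 0;0 -0.66 0 -0.4 0 0 0")

```text
time_s: 26.7
position: [0.504, 0.0155, 0.2086]
tcp_rot: [[-0.0, 1.0, 0.0], [1.0, 0.0, 0.001], [0.001, 0.0, -1.0]]
force: [0.8, -0.1, -1.8]
opening: 0.43
grasp_force: 30.2
```

jog_arm(rows="0 -0.06 0 0 0 0 0;0 -0.12 0 0 0 0 0;0 -0.18 -0.007 0 0 0 0;0 -0.24 -0.007 0 0 0 0;0 -0.3 -0.007 0 0 0 0;0 -0.36 -0.007 0 0 0 0;0 -0.42 -0.007 0 0 0 0;0 -0.47 -0.007 0 0 0 0;0 -0.509 -0.007 0 0 0 0;0 -0.509 -0.007 0 0 0 0;0 -0.509 -0.007 0 0 0 0;0 -0.509 -0.007 0 0 0 0")

```text
time_s: 27.7
position: [0.5004, -0.2367, 0.2079]
tcp_rot: [[-0.0, 1.0, -0.001], [1.0, 0.0, 0.003], [0.003, -0.001, -1.0]]
force: [0.1, -0.2, -1.6]
opening: 0.431
grasp_force: 30.2
```

jog_arm(rows="0 0 0 0.04 0 0 0;0 0 0 0.1 0 0 0;0 0 0 0.16 0 0 0;0 0 0 0.21 0 0 0;0 0 0 0.245 0 0 0;0 0 0 0.265 0 0 0;0 0 0 0.274 0 0 0;0 0 0 0.276 0 0 0;0 0 0 0.276 0 0 0;0 0 0 0.276 0 0 0")

```text
time_s: 28.53
position: [0.5018, -0.2376, 0.0713]
tcp_rot: [[-0.001, 1.0, 0.002], [1.0, 0.001, -0.0], [-0.0, 0.002, -1.0]]
force: [0.2, 0.1, -1.8]
opening: 0.433
grasp_force: 30.2
```

jog_arm(rows="0 0 0 0.002 0 0 0;0 0 0 0.004 0 0 0;0 0 0 0.005 0 0 0;0 0 0 0.005 0 0 0")

```text
time_s: 28.87
position: [0.501, -0.2374, 0.0678]
tcp_rot: [[-0.0, 1.0, 0.0], [1.0, 0.0, 0.001], [0.001, 0.0, -1.0]]
force: [-0.9, 0.7, -0.3]
opening: 0.428
grasp_force: 30.2
```

jog_arm(rows="0 0 0 0.002 0 0 0;0 0 0 0.002 0 0 0;0.75 0 0 0.002 0 0 0;0.75 0 0 0.002 0 0 0;0.75 0 0 0.002 0 0 0;0.75 0 0 0.002 0 0 0;0.75 0 0 0.002 0 0 0;0.75 0 0 0.002 0 0 0;0.75 0 0 -0.03 0 0 0;0.75 0 0 -0.09 0 0 0;0.75 0 0 -0.15 0 0 0;0.75 0 0 -0.22 0 0 0;0.75 0 0 -0.29 0 0 0;0.75 0 0 -0.29 0 0 0;0.75 0 0 -0.29 0 0 0")

```text
time_s: 30.12
position: [0.5022, -0.2384, 0.2149]
tcp_rot: [[-0.0, 1.0, 0.005], [1.0, 0.0, -0.002], [-0.002, 0.005, -1.0]]
force: [0.3, 0.5, -0.4]
opening: 0.748
grasp_force: 0.0
```

Run:
```python
from h import *
s=bot.read_state(); R0=np.array(s['tcp_rot']);print(np.round(s['position'],4),np.round(s['joint_positions'],1),s['opening'])
q=capture('scene')
for m in outline_of('post_1',q):
    v,u=np.nonzero(m['region']); print('out',u.min(),u.max(),v.min(),v.max(),round(m['conf'],2))
Rc,t=np.array(q['R']),np.array(q['t']); print([np.round(proj(q,Rc,t,(.5,-.239,z))) for z in (.058,.118)])
```

```text
[ 0.5022 -0.2384  0.2149] [-36.9  24.4  92.    0.1  63.3 -37. ] 0.7480126707049187
out 339 358 215 246 0.95
out 286 300 161 196 0.82
out 396 420 253 287 0.81
out 213 227 152 168 0.77
out 133 146 183 209 0.75
out 266 280 154 179 0.58
[array([405., 280.]), array([410., 258.])]
```

jog_arm(rows="0.75 0.08 0 0 0 0 0;0.75 0.16 0 0 0 0 0;0.75 0.24 0 0 0 0 0;0.75 0.32 0 0 0 0 0;0.75 0.4 0 0 0 0 0;0.75 0.48 0.05 0 0 0 0;0.75 0.56 0.1 0 0 0 0;0.75 0.64 0.16 0 0 0 0;0.75 0.72 0.22 0 0 0 0;0.75 0.8 0.27 0 0 0 0;0.75 0.876 0.302 0 0 0 0;0.75 0.876 0.302 0 0 0 0;0.75 0.876 0.302 0 0 0 0;0.75 0.876 0.302 0 0 0 0")

```text
time_s: 31.38
position: [0.6506, 0.202, 0.2098]
tcp_rot: [[-0.003, 1.0, -0.005], [1.0, 0.003, 0.0], [0.0, -0.005, -1.0]]
force: [-1.0, -0.4, 1.1]
opening: 0.748
grasp_force: 0.0
```

Run:
```python
from h import *
s=bot.read_state(); R0=np.array(s['tcp_rot']);print(np.round(s['position'],4),np.round(s['joint_positions'],1))
p=capture('wrist'); R,t=wcam(p,s); print(bore(p,R,t,(.651,.2505)))
for d in spot_point('post_1',p): print(np.round(d['point'],4))
q=capture('scene'); cv2.imwrite('pics/s9.png',np.hstack([p['pixels'][:,:,::-1][::1,80:480],q['pixels'][:,:,::-1][60:480,160:560][:360].repeat(1,0) if 0 else cv2.resize(q['pixels'][80:280,200:400],(400,420))[:,:,::-1]]))
```

```text
[0.6506 0.202  0.2098] [ 7.8 34.8 73.   0.1 72.4  7.6]
[[0.6506, 0.2495, 0.914], [0.6501, 0.249, 0.9652]]
[ 6.509e-01  2.453e-01 -4.000e-04]
[0.6262 0.1572 0.0026]
```

View pics/s9.png

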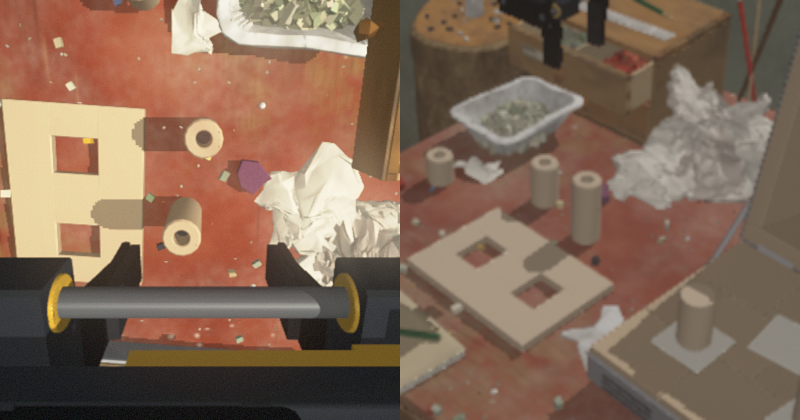

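The post is at wrist (204,138), with tissue to its right from (260,180) and the tall post at (182,235). A gripper yaw of -60° keeps the body clear of both.

jog_arm(rows="0.75 0.04 0 0 0 0 -0.15;0.75 0.08 -0.001 0.02 0 0 -0.3;0.75 0.0976 -0.001 0.05 0 0 -0.45;0.75 0.0976 -0.001 0.1 0 0 -0.6;0.75 0.0976 -0.001 0.15 0 0 -0.6667;0.75 0.0976 -0.001 0.2 0 0 -0.6667;0.75 0.0976 -0.001 0.26 0 0 -0.6667;0.75 0.0976 -0.001 0.32 0 0 -0.6667;0.75 0.0976 -0.001 0.36 0 0 -0.6667;0.75 0.0976 -0.001 0.39 0 0 -0.6667;0.75 0.0976 -0.001 0.4 0 0 -0.6667;0.75 0.0976 -0.001 0.4 0 0 -0.6667;0.75 0.0976 -0.001 0.4 0 0 -0.6667")

```text
time_s: 32.62
position: [0.6521, 0.2492, 0.0142]
tcp_rot: [[-0.5, 0.866, 0.002], [0.866, 0.5, 0.002], [0.001, 0.002, -1.0]]
force: [-0.1, -0.1, -0.0]
opening: 0.75
grasp_force: 0.0
```

jog_arm(rows="0 0 0 0 0 0 0;0 0 0 0 0 0 0;0 0 0 0 0 0 0;0 0 0 0 0 0 0;0 0 0 0 0 0 0;0 0 0 0 0 0 0;0 0 0 0 0 0 0;0 0 0 0 0 0 0;0 0 0 0 0 0 0;0 0 0 0 0 0 0")

```text
time_s: 33.45
position: [0.6513, 0.2497, 0.0138]
tcp_rot: [[-0.5, 0.866, 0.0], [0.866, 0.5, 0.001], [0.001, 0.001, -1.0]]
force: [-1.4, -0.2, 5.6]
opening: 0.428
grasp_force: 30.0
```

jog_arm(rows="0 0 0 -0.02 0 0 0;0 0 0 -0.06 0 0 0;0 0 0 -0.12 0 0 0;0 0 0 -0.18 0 0 0;0 0 0 -0.24 0 0 0;0 0 0 -0.3 0 0 0;0 0 0 -0.36 0 0 0;0 0 0 -0.4 0 0 0;0 -0.02 -0.03 -0.43 0 0 -0.1;0 -0.04 -0.07 -0.43 0 0 -0.2;0 -0.07 -0.12 -0.43 0 0 -0.32;0 -0.1 -0.17 -0.43 0 0 -0.44;0 -0.113 -0.204 -0.43 0 0 -0.56;0 -0.113 -0.204 -0.43 0 0 -0.6667;0 -0.113 -0.204 -0.43 0 0 -0.6667;0 -0.113 -0.204 -0.43 0 0 -0.6667")

```text
time_s: 34.78
position: [0.5915, 0.1493, 0.2282]
tcp_rot: [[-0.865, 0.502, 0.001], [0.502, 0.865, 0.002], [0.0, 0.002, -1.0]]
force: [0.0, 0.2, -0.4]
opening: 0.429
grasp_force: 30.0
```

Run:
```python
from h import *
s=bot.read_state(); R0=np.array(s['tcp_rot']);P=np.array(s['position']);print(np.round(P,4),np.round(s['joint_positions'],1),s['opening'])
plan3((.579,-.165,P[2]),Rd(0),P,R0)
q=capture('top')
for d in spot_point('pad_a',q): print(np.round(d['point'],4))
```

```text
[0.5915 0.1493 0.2282] [  3.6  27.9  83.2   0.1  68.9 -56.3] 0.42868667456822024
shift [-0.294, -0.5561, -0.001] turn [0.0022, 0.0002, -0.6696]
[ 0.4989 -0.2392  0.0511]
[ 0.5156 -0.0879  0.0551]
[ 0.5782 -0.1641  0.055 ]
```

jog_arm(rows="0 -0.02 -0.04 0 0 0 -0.1;0 -0.05 -0.1 0 0 0 -0.2;0 -0.085 -0.16 0 0 0 -0.3;0 -0.12 -0.22 0 0 0 -0.4;0 -0.15 -0.28 0 0 0 -0.5;0 -0.18 -0.34 0 0 0 -0.6;0 -0.21 -0.4 0 0 0 -0.667;0 -0.24 -0.46 0 0 0 -0.667;0 -0.27 -0.51 0 0 0 -0.667;0 -0.285 -0.54 0 0 0 -0.667;0 -0.294 -0.556 0 0 0 -0.667;0 -0.294 -0.556 0 0 0 -0.667;0 -0.294 -0.556 0 0 0 -0.667;0 -0.294 -0.556 0 0 0 -0.667")

```text
time_s: 36.05
position: [0.5797, -0.1632, 0.2275]
tcp_rot: [[-1.0, -0.002, -0.001], [-0.002, 1.0, 0.002], [0.001, 0.002, -1.0]]
force: [0.5, 0.1, -0.9]
opening: 0.43
grasp_force: 30.0
```

Run:
```python
from h import *
s=bot.read_state(); R0=np.array(s['tcp_rot']);P=np.array(s['position']);print(np.round(P,4),np.round(s['joint_positions'],1),s['opening'])
p=capture('wrist'); R,t=wcam(p,s)
print(bore(p,R,t,(.516,-.087),.118),bore(p,R,t,(.5,-.239),.118))
for m in outline_of('pad_a',p):
    g=m['region'].astype(np.uint8); c=max(cv2.findContours(g,cv2.RETR_EXTERNAL,cv2.CHAIN_APPROX_NONE)[0],key=len)
    w=np.array([ray(p,R,t,x[0],.058)[:2] for x in c]).astype(np.float32); print(round(m['conf'],2),len(c),cv2.minAreaRect(w))
```

```text
[ 0.5797 -0.1632  0.2275] [-2.640e+01  2.740e+01  8.430e+01  1.000e-01  6.850e+01 -1.165e+02] 0.42968676342070167
[[0.5157, -0.0872, 0.9636], [0.5129, -0.109, 0.9467]] [[0.5008, -0.237, 0.9969], [0.5012, -0.2388, 0.9949]]
0.93 341 ((0.5008158683776855, -0.23921585083007812), (0.06358139961957932, 0.06404498964548111), 77.87657928466797)
0.86 329 ((0.5150418281555176, -0.08791428804397583), (0.06410932540893555, 0.06396238505840302), 85.66875457763672)
0.6 232 ((0.5793355107307434, -0.16557669639587402), (0.06401774287223816, 0.06366999447345734), 2.9922189712524414)
```

jog_arm(rows="0 0 -0.0035 0.04 0 0 0;0 0 -0.0035 0.1 0 0 0;0 0 -0.0035 0.16 0 0 0;0 0 -0.0035 0.21 0 0 0;0 0 -0.0035 0.25 0 0 0;0 0 -0.0035 0.28 0 0 0;0 0 -0.0035 0.298 0 0 0;0 0 -0.0035 0.304 0 0 0;0 0 -0.0035 0.304 0 0 0;0 0 -0.0035 0.304 0 0 0;0 0 -0.0035 0.308 0 0 0;0 0 -0.0035 0.308 0 0 0;0 0 -0.0035 0.308 0 0 0")

```text
time_s: 37.23
position: [0.5801, -0.1667, 0.0745]
tcp_rot: [[-1.0, -0.001, 0.001], [-0.001, 1.0, 0.001], [-0.001, 0.001, -1.0]]
force: [0.1, -0.6, -0.8]
opening: 0.431
grasp_force: 30.0
```

jog_arm(rows="0 0 0 0.002 0 0 0;0 0 0 0.004 0 0 0;0 0 0 0.004 0 0 0;0 0 0 0.004 0 0 0")

```text
time_s: 37.57
position: [0.5798, -0.1666, 0.0718]
tcp_rot: [[-1.0, -0.001, 0.0], [-0.001, 1.0, 0.001], [-0.0, 0.001, -1.0]]
force: [-0.1, -0.2, 0.1]
opening: 0.427
grasp_force: 30.0
```

jog_arm(rows="0 0 0 0.002 0 0 0;0 0 0 0.002 0 0 0;0.75 0 0 0.002 0 0 0;0.75 0 0 0.002 0 0 0;0.75 0 0 0.002 0 0 0;0.75 0 0 0.002 0 0 0;0.75 0 0 0.002 0 0 0;0.75 0 0 0.002 0 0 0;0.75 0 0 -0.03 0 0 0;0.75 0 0 -0.09 0 0 0;0.75 0 0 -0.15 0 0 0;0.75 0 0 -0.22 0 0 0;0.75 0 0 -0.29 0 0 0;0.75 0 0 -0.34 0 0 0;0.75 0 0 -0.34 0 0 0")

```text
time_s: 38.82
position: [0.5832, -0.1683, 0.2483]
tcp_rot: [[-1.0, -0.001, 0.012], [-0.001, 1.0, -0.005], [-0.012, -0.005, -1.0]]
force: [0.5, 0.0, 0.1]
opening: 0.754
grasp_force: 0.0
```

Run:
```python
from h import *
s=bot.read_state(); R0=np.array(s['tcp_rot']);P=np.array(s['position']);print(np.round(P,4),s['opening'])
p=capture('wrist'); R,t=wcam(p,s)
print(bore(p,R,t,(.516,-.087),.118),bore(p,R,t,(.5,-.239),.118),bore(p,R,t,(.579,-.166),.118))
cv2.imwrite('pics/w10.png',p['pixels'][:,:,::-1])
plan3((.50,.12,.25),Rd(0),P,R0)
```

```text
[ 0.5832 -0.1683  0.2483] 0.7536965524563034
[[0.5139, -0.099, 0.8974], [0.5144, -0.0986, 0.983]] [[0.5006, -0.2366, 1.0184], [0.5011, -0.2385, 0.95]] [[0.5684, -0.1673, 0.8986]]
shift [0.1658, 0.5767, -0.008] turn [-0.0057, 0.0147, 0.0012]
```

View pics/w10.png

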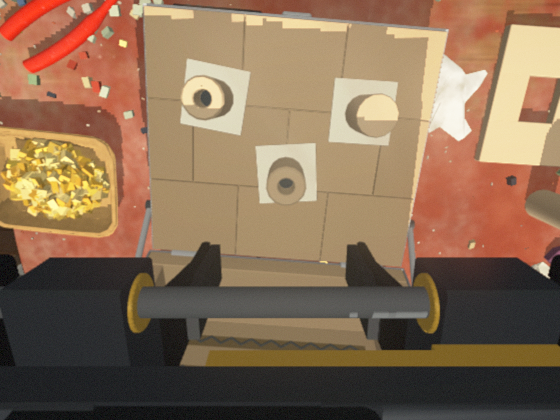

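This picture matters: posts b (205,97) and c (286,183) show their bores. Post a's top (378,112) is plain, so it stands upside down and must be turned over. I'll lay it on its side at the front left of the hearth, then stand it up the other way.

jog_arm(rows="0.75 0.05 0.03 0 0 0 0.15;0.75 0.1 0.06 0 0 0 0.3;0.75 0.13 0.096 0 0 0 0.45;0.75 0.13 0.096 0 0 0 0.6;0.75 0.13 0.096 0 0 0 0.75;0.75 0.13 0.096 0 0 0 0.9;0.75 0.13 0.096 0 0 0 1;0.75 0.13 0.096 0 0 0 1;0.75 0.13 0.096 0 0 0 1")

```text
time_s: 39.62
position: [0.5138, -0.1183, 0.2405]
tcp_rot: [[-0.709, 0.705, -0.002], [0.705, 0.709, 0.002], [0.003, 0.0, -1.0]]
force: [0.3, -0.4, 0.6]
opening: 0.752
grasp_force: 0.0
```

jog_arm(rows="0.75 0 0 0 0 0 0.15;0.75 0 0 0 0 0 0.3;0.75 0 0 0 0 0 0.45;0.75 0 0 0 0 0 0.6;0.75 0 0 0 0 0 0.75;0.75 0 0 0 0 0 0.9;0.75 0 0 0 0 0 1;0.75 0 0 0 0 0 1;0.75 0 0 0 0 0 1;0.75 0 0 0 0 0 1")

```text
time_s: 40.45
position: [0.5144, -0.1186, 0.2414]
tcp_rot: [[-0.003, 1.0, -0.001], [1.0, 0.003, 0.002], [0.002, -0.001, -1.0]]
force: [1.1, -0.9, 0.5]
opening: 0.751
grasp_force: 0.0
```

Run:
```python
from h import *
s=bot.read_state(); R0=np.array(s['tcp_rot']);P=np.array(s['position']);print(np.round(P,4),np.round(R0,3).tolist(),s['opening'],np.round(s['joint_positions'],1))
p=capture('wrist'); R,t=wcam(p,s)
for g in ((.515,-.088),(.501,-.238),(.58,-.166)): print(bore(p,R,t,g,.118),proj(p,R,t,(*g,.118)))
for m in outline_of('post_1',p):
    c=m['region']; v,u=np.nonzero(c); print('o',u.min(),u.max(),v.min(),v.max())
Z=Rt(-90,30)[:,2]
for b in (.08,0.): 
    tgt=np.array([.5155,-.088,.103])+(.021-b)*Z; print(np.round(tgt,4)); plan3(tgt,Rt(-90,30),P,R0)
c=cv2.resize(p['pixels'][:270,60:560],(780,421)); cv2.imwrite('pics/w11.png',c[:,:,::-1])
```

```text
[ 0.5144 -0.1186  0.2414] [[-0.003, 1.0, -0.001], [1.0, 0.003, 0.002], [0.002, -0.001, -1.0]] 0.7509358904916894 [-25.2  20.5  93.7   0.1  65.8 -25.4]
[[0.5148, -0.0817, 0.8967]] [283.86075184 160.67796479]
[[0.5033, -0.2089, 0.9829], [0.5007, -0.2481, 0.9852]] [269.35135059 309.33934175]
[[0.5698, -0.1482, 0.9217]] [352.32483882 243.12959617]
o 265 307 134 180
o 257 287 269 324
o 326 369 208 258
[ 0.5155 -0.1175  0.1541]
shift [0.002, 0.0023, 0.1746] turn [-0.002, 0.6646, 0.0037]
[ 0.5155 -0.0775  0.0848]
shift [0.0818, 0.0027, 0.3133] turn [-0.002, 0.6646, 0.0037]
```

View pics/w11.png

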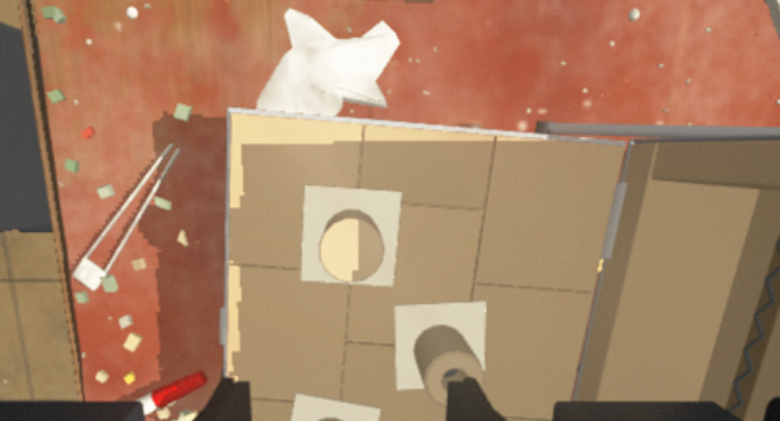

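Picture 13 confirms it: post a's top at (351,248) is plain, centred on its pad; post c at (450,375) shows its bore. I grip it with the tool tilted +30°.

jog_arm(rows="0.75 0.001 0.003 0.06 0 0.16 0;0.75 0.002 0.003 0.12 0 0.32 0;0.75 0.002 0.003 0.1746 0 0.48 0;0.75 0.002 0.003 0.1746 0 0.6646 0;0.75 0.002 0.003 0.1746 0 0.6646 0;0.75 0.002 0.003 0.1746 0 0.6646 0;0.75 0.022 0.003 0.21 0 0.6646 0;0.75 0.042 0.003 0.244 0 0.6646 0;0.75 0.062 0.003 0.279 0 0.6646 0;0.75 0.075 0.003 0.302 0 0.6646 0;0.75 0.082 0.003 0.313 0 0.6646 0;0.75 0.082 0.003 0.313 0 0.6646 0;0.75 0.082 0.003 0.313 0 0.6646 0")

```text
time_s: 41.63
position: [0.5167, -0.077, 0.0864]
tcp_rot: [[-0.003, 1.0, 0.0], [0.867, 0.003, 0.498], [0.498, 0.002, -0.867]]
force: [-0.2, -0.7, -0.1]
opening: 0.75
grasp_force: 0.0
```

jog_arm(rows="0 0 0 0 0 0 0;0 0 0 0 0 0 0;0 0 0 0 0 0 0;0 0 0 0 0 0 0;0 0 0 0 0 0 0;0 0 0 0 0 0 0;0 0 0 0 0 0 0;0 0 0 0 0 0 0;0 0 0 0 0 0 0;0 0 0 0 0 0 0")

```text
time_s: 42.47
position: [0.5162, -0.0777, 0.0855]
tcp_rot: [[-0.001, 1.0, -0.0], [0.866, 0.001, 0.499], [0.499, 0.0, -0.866]]
force: [0.0, -1.4, 3.2]
opening: 0.429
grasp_force: 30.0
```

jog_arm(rows="0 0.01 0 -0.017 0 0 0;0 0.02 0 -0.035 0 0 0;0 0.035 0 -0.061 0 0 0;0 0.05 0 -0.087 0 0 0;0 0.065 -0.01 -0.113 0 0 0;0 0.08 -0.03 -0.139 0 0 0;0 0.095 -0.06 -0.165 0 0 0;0 0.11 -0.09 -0.191 0 0 0;0 0.12 -0.116 -0.208 0 0 0;0 0.12 -0.116 -0.208 0 0 0;0 0.12 -0.116 -0.208 0 0 0")

```text
time_s: 43.38
position: [0.4584, -0.0777, 0.2062]
tcp_rot: [[-0.001, 1.0, 0.002], [0.867, -0.0, 0.498], [0.498, 0.002, -0.867]]
force: [0.7, 0.6, -0.4]
opening: 0.429
grasp_force: 30.0
```

jog_arm(rows="0 0 0 0 0 -0.08 0;0 0 0 0 0 -0.2 0;0 0 0 0 0 -0.3 0;0 0 0 0 0 -0.4 0;0 0 0 0 0 -0.5 0;0 0 0 0 0 -0.6 0;0 0 0 0 0 -0.7 0;0 0 0 0 0 -0.8 0;0 0 0 0 0 -0.9 0;0 0 0 0 0 -1 0;0 0 0 0 0 -1 0;0 0 0 0 0 -1 0")

```text
time_s: 44.38
position: [0.4583, -0.076, 0.2046]
tcp_rot: [[-0.004, 1.0, -0.001], [0.966, 0.004, -0.257], [-0.257, -0.002, -0.966]]
force: [-0.1, -0.8, -1.2]
opening: 0.43
grasp_force: 30.0
```

jog_arm(rows="0 0 0 0 0 -0.08 0;0 0 0 0 0 -0.2 0;0 0 0 0 0 -0.3 0;0 0 0 0 0 -0.4 0;0 0 0 0 0 -0.5 0;0 0 0 0 0 -0.6 0;0 0 0 0 0 -0.7 0;0 0 0 0 0 -0.8 0;0 0 0 0 0 -0.9 0;0 0 0 0 0 -1 0;0 0 0 0 0 -1 0;0 0 0 0 0 -1 0")

```text
time_s: 45.38
position: [0.4581, -0.0777, 0.2039]
tcp_rot: [[-0.003, 1.0, -0.002], [0.502, -0.001, -0.865], [-0.865, -0.003, -0.502]]
force: [0.7, -0.8, -0.6]
opening: 0.428
grasp_force: 30.0
```

Run:
```python
from h import *
s=bot.read_state(); R0=np.array(s['tcp_rot']);P=np.array(s['position']);print(np.round(P,4),np.round(R0,3).tolist(),s['opening'],np.round(s['joint_positions'],1))
for z in (.10,.069,.0647): plan3((.458,-.0775,z),Rt(-90,-60),P,R0)
```

```text
[ 0.4581 -0.0777  0.2039] [[-0.003, 1.0, -0.002], [0.502, -0.001, -0.865], [-0.865, -0.003, -0.502]] 0.42848559310011547 [ 10.5  36.4 107.5 -63.5  71.8  52.3]
shift [0.1798, 0.0004, 0.104] turn [-0.003, -0.0029, 0.0032]
shift [0.2335, 0.0006, 0.1351] turn [-0.003, -0.0029, 0.0032]
shift [0.2409, 0.0007, 0.1394] turn [-0.003, -0.0029, 0.0032]
```

jog_arm(rows="0 0.03 0 0.017 0 0 0;0 0.07 0 0.04 0 0 0;0 0.11 0 0.064 0 0 0;0 0.15 0 0.087 0 0 0;0 0.18 0 0.104 0 0 0;0 0.205 0 0.119 0 0 0;0 0.22 0 0.127 0 0 0;0 0.229 0 0.1325 0 0 0;0 0.229 0 0.1325 0 0 0;0 0.229 0 0.1325 0 0 0")

```text
time_s: 46.22
position: [0.4584, -0.078, 0.0737]
tcp_rot: [[0.001, 1.0, 0.0], [0.5, -0.0, -0.866], [-0.866, 0.001, -0.5]]
force: [-0.3, 0.4, -0.6]
opening: 0.429
grasp_force: 30.0
```

jog_arm(rows="0 0.0017 0 0.001 0 0 0;0 0.0035 0 0.002 0 0 0;0 0.0052 0 0.003 0 0 0;0 0.007 0 0.004 0 0 0;0 0.007 0 0.004 0 0 0;0 0.007 0 0.004 0 0 0")

```text
time_s: 46.72
position: [0.4581, -0.0776, 0.0691]
tcp_rot: [[-0.0, 1.0, 0.001], [0.5, 0.001, -0.866], [-0.866, -0.0, -0.5]]
force: [0.3, -0.6, -0.9]
opening: 0.423
grasp_force: 30.0
```

jog_arm(rows="0 0.0017 0 0.001 0 0 0;0 0.0035 0 0.002 0 0 0;0 0.0035 0 0.002 0 0 0;0 0.0035 0 0.002 0 0 0")

```text
time_s: 47.05
position: [0.458, -0.0777, 0.067]
tcp_rot: [[-0.001, 1.0, 0.0], [0.5, 0.001, -0.866], [-0.866, -0.0, -0.5]]
force: [0.7, -0.4, -1.3]
opening: 0.429
grasp_force: 30.0
```

jog_arm(rows="0 0.0017 0 0.001 0 0 0;0 0.0035 0 0.002 0 0 0;0 0.0035 0 0.002 0 0 0;0 0.0035 0 0.002 0 0 0")

```text
time_s: 47.38
position: [0.4581, -0.0777, 0.065]
tcp_rot: [[-0.0, 1.0, 0.0], [0.5, 0.001, -0.866], [-0.866, -0.0, -0.5]]
force: [0.5, -0.5, -0.8]
opening: 0.431
grasp_force: 30.0
```

jog_arm(rows="0 0.0009 0 0.0005 0 0 0;0 0.0017 0 0.001 0 0 0;0 0.0017 0 0.001 0 0 0")

```text
time_s: 47.63
position: [0.4581, -0.0778, 0.0644]
tcp_rot: [[-0.0, 1.0, 0.001], [0.499, 0.001, -0.867], [-0.867, 0.0, -0.499]]
force: [-0.6, 0.3, 2.0]
opening: 0.428
grasp_force: 30.0
```

jog_arm(rows="0.75 0 0 0 0 0 0;0.75 0 0 0 0 0 0;0.75 0 0 0 0 0 0;0.75 0 0 0 0 0 0;0.75 0 0 0 0 0 0;0.75 0 0 0 0 0 0;0.75 0 0 0 0 0 0;0.75 0 0 -0.03 0 0 0;0.75 0 0 -0.08 0 0 0;0.75 0 0 -0.14 0 0 0;0.75 0 0 -0.2 0 0 0;0.75 -0.05 0 -0.23 0 0.1 0;0.75 -0.1 0 -0.26 0 0.25 0;0.75 -0.14 0 -0.26 0 0.4 0;0.75 -0.18 0 -0.26 0 0.55 0;0.75 -0.18 0 -0.26 0 0.7 0;0.75 -0.18 0 -0.26 0 0.85 0;0.75 -0.18 0 -0.26 0 1 0;0.75 -0.18 0 -0.26 0 1 0;0.75 -0.18 0 -0.26 0 1 0")

```text
time_s: 49.3
position: [0.4577, -0.0117, 0.2076]
tcp_rot: [[0.004, 1.0, -0.0], [0.965, -0.004, -0.261], [-0.261, 0.001, -0.965]]
force: [0.3, -0.5, -0.8]
opening: 0.75
grasp_force: 0.0
```

Run:
```python
from h import *
s=bot.read_state(); R0=np.array(s['tcp_rot']);P=np.array(s['position']);print(np.round(P,4),np.round(R0,3).tolist(),s['opening'],np.round(s['joint_positions'],1))
plan3((.458,-.10,.235),Rt(-90,0),P,R0)
```

```text
[ 0.4577 -0.0117  0.2076] [[0.004, 1.0, -0.0], [0.965, -0.004, -0.261], [-0.261, 0.001, -0.965]] 0.7500313670682239 [ -5.   18.9 105.4 -18.3  55.7   5.6]
shift [-0.1848, 0.0014, -0.0069] turn [0.0004, 0.3359, -0.0051]
```

jog_arm(rows="0.75 -0.05 0 0 0 0.15 0;0.75 -0.1 0 0 0 0.3 0;0.75 -0.15 0 -0.005 0 0.336 0;0.75 -0.185 0 -0.007 0 0.336 0;0.75 -0.185 0 -0.007 0 0.336 0;0.75 -0.185 0 -0.007 0 0.336 0;0.75 -0.185 0 -0.007 0 0.336 0")

```text
time_s: 49.88
position: [0.4569, -0.0963, 0.233]
tcp_rot: [[-0.002, 1.0, -0.004], [1.0, 0.002, 0.003], [0.003, -0.004, -1.0]]
force: [-0.2, -0.8, 0.7]
opening: 0.755
grasp_force: 0.0
```

Run:
```python
from h import *
s=bot.read_state(); R0=np.array(s['tcp_rot']);P=np.array(s['position']);print(np.round(P,4),np.round(R0,3).tolist(),s['opening'],np.round(s['joint_positions'],1))
p=capture('wrist'); R,t=wcam(p,s); lying(p,R,t,.078)
for y in (-.105,-.045): print(proj(p,R,t,(.458,y,.074)))
# shade profile along the post axis in the picture: end face / bore
for y in np.arange(-.115,-.03,.005):
    u,v=proj(p,R,t,(.458,y,.088)); print(round(y,3),round(v),p['pixels'][int(v),int(u)].tolist())
c=p['pixels'][90:240,200:360]; cv2.imwrite('pics/w12.png',cv2.resize(c,(800,600))[:,:,::-1])
```

```text
[ 0.4569 -0.0963  0.233 ] [[-0.002, 1.0, -0.004], [1.0, 0.002, 0.003], [0.003, -0.004, -1.0]] 0.7545058354405066 [-2.570e+01  1.630e+01  1.022e+02  1.000e-01  6.180e+01 -2.590e+01]
0.96 [309 318] [346 348] [ 0.5071 -0.267 ] [0.0423 0.0399] 0.3
0.81 [379 231] [425 284] [ 0.5837 -0.1715] [0.0394 0.0644] 37.7
0.72 [267 134] [305 198] [ 0.4589 -0.0766] [0.0634 0.0365] 89.4
[284.66801665 193.98947347]
[284.90605493 133.62151184]
-0.115 207 [176, 148, 109]
-0.11 203 [180, 153, 112]
-0.105 198 [238, 218, 165]
-0.1 193 [247, 230, 182]
-0.095 188 [246, 229, 182]
-0.09 183 [245, 227, 179]
-0.085 177 [244, 227, 176]
-0.08 172 [245, 228, 180]
-0.075 167 [243, 225, 178]
-0.07 162 [243, 224, 175]
-0.065 156 [243, 223, 172]
-0.06 151 [242, 222, 175]
-0.055 146 [241, 219, 172]
-0.05 140 [238, 218, 169]
-0.045 135 [174, 148, 114]
-0.04 129 [191, 162, 125]
-0.035 124 [189, 162, 123]
```

Run:
```python
from h import *
s=bot.read_state(); R0=np.array(s['tcp_rot']);P=np.array(s['position']); Z=Rt(-90,30)[:,2]; print(P)
for b in (.09,0.): 
    tgt=np.array([.4587,-.0785,.0572])-b*Z; plan3(tgt,Rt(-90,30),P,R0)
```

```text
[ 0.45718637 -0.09614605  0.23326547]
shift [-0.0553, 0.0034, 0.1961] turn [-0.0051, 0.663, 0.0035]
shift [0.0343, 0.0043, 0.3522] turn [-0.0051, 0.663, 0.0035]
```

jog_arm(rows="0.75 -0.02 0.003 0.06 0 0.16 0;0.75 -0.04 0.003 0.12 0 0.32 0;0.75 -0.055 0.003 0.17 0 0.48 0;0.75 -0.055 0.003 0.196 0 0.663 0;0.75 -0.055 0.003 0.196 0 0.663 0;0.75 -0.055 0.003 0.196 0 0.663 0;0.75 -0.035 0.003 0.231 0 0.663 0;0.75 -0.015 0.004 0.266 0 0.663 0;0.75 0.005 0.004 0.301 0 0.663 0;0.75 0.02 0.004 0.327 0 0.663 0;0.75 0.029 0.004 0.343 0 0.663 0;0.75 0.034 0.004 0.352 0 0.663 0;0.75 0.034 0.004 0.352 0 0.663 0;0.75 0.034 0.004 0.352 0 0.663 0")

```text
time_s: 51.15
position: [0.4607, -0.0808, 0.0592]
tcp_rot: [[-0.003, 1.0, 0.0], [0.867, 0.002, 0.498], [0.498, 0.001, -0.867]]
force: [-0.0, -1.3, 0.1]
opening: 0.751
grasp_force: 0.0
```

jog_arm(rows="0 0 0 0 0 0 0;0 0 0 0 0 0 0;0 0 0 0 0 0 0;0 0 0 0 0 0 0;0 0 0 0 0 0 0;0 0 0 0 0 0 0;0 0 0 0 0 0 0;0 0 0 0 0 0 0;0 0 0 0 0 0 0;0 0 0 0 0 0 0")

```text
time_s: 51.98
position: [0.4602, -0.0814, 0.0584]
tcp_rot: [[-0.001, 1.0, -0.0], [0.867, 0.001, 0.499], [0.499, 0.0, -0.867]]
force: [-0.3, -1.6, 2.5]
opening: 0.428
grasp_force: 30.0
```

jog_arm(rows="0 0.01 0 -0.017 0 0 0;0 0.02 0 -0.035 0 0 0;0 0.035 0 -0.061 0 0 0;0 0.05 0 -0.087 0 0 0;0 0.065 0.01 -0.113 0 0 0;0 0.08 0.03 -0.139 0 0 0;0 0.095 0.06 -0.165 0 0 0;0 0.11 0.09 -0.191 0 0 0;0 0.12 0.11 -0.208 0 0 0;0 0.12 0.11 -0.208 0 0 0;0 0.12 0.11 -0.208 0 0 0")

```text
time_s: 52.9
position: [0.515, -0.0809, 0.1791]
tcp_rot: [[-0.002, 1.0, -0.0], [0.867, 0.002, 0.498], [0.498, 0.001, -0.867]]
force: [0.4, 0.3, -0.3]
opening: 0.432
grasp_force: 30.0
```

jog_arm(rows="0 0 0 0 0 -0.08 0;0 0 0 0 0 -0.2 0;0 0 0 0 0 -0.3 0;0 0 0 0 0 -0.4 0;0 0 0 0 0 -0.5 0;0 0 0 0 0 -0.6 0;0 0 0 0 0 -0.7 0;0 0 0 0 0 -0.8 0;0 0 0 0 0 -0.9 0;0 0 0 0 0 -1 0;0 0 0 0 0 -1 0;0 0 0 0 0 -1 0")

```text
time_s: 53.9
position: [0.5132, -0.0798, 0.1773]
tcp_rot: [[-0.004, 1.0, -0.003], [0.966, 0.003, -0.258], [-0.258, -0.004, -0.966]]
force: [0.3, -0.5, -1.3]
opening: 0.427
grasp_force: 30.0
```

jog_arm(rows="0 0 0 0 0 -0.08 0;0 0 0 0 0 -0.2 0;0 0 0 0 0 -0.3 0;0 0 0 0 0 -0.4 0;0 0 0 0 0 -0.5 0;0 0 0 0 0 -0.6 0;0 0 0 0 0 -0.7 0;0 0 0 0 0 -0.8 0;0 0 0 0 0 -0.9 0;0 0 0 0 0 -1 0;0 0 0 0 0 -1 0;0 0 0 0 0 -1 0;0 0 0 0 0 -1 0")

```text
time_s: 54.98
position: [0.5149, -0.082, 0.1784]
tcp_rot: [[0.0, 1.0, -0.002], [0.501, -0.001, -0.866], [-0.866, -0.001, -0.501]]
force: [0.1, -1.0, -1.0]
opening: 0.427
grasp_force: 30.0
```

Run:
```python
from h import *
s=bot.read_state(); R0=np.array(s['tcp_rot']);P=np.array(s['position']);print(np.round(P,4),np.round(R0,3).tolist(),s['opening'],np.round(s['joint_positions'],1))
for z in (P[2],.12,.0985): plan3((.5155,-.1036,z),Rt(-90,-60),P,R0)
```

```text
[ 0.5149 -0.082   0.1784] [[0.0, 1.0, -0.002], [0.501, -0.001, -0.866], [-0.866, -0.001, -0.501]] 0.4274690943401089 [  9.   41.2 100.7 -64.   71.9  50.1]
shift [-0.0216, 0.0012, 0.0374] turn [-0.0021, -0.0012, -0.0002]
shift [0.0795, 0.0013, 0.0959] turn [-0.0021, -0.0012, -0.0002]
shift [0.1167, 0.0013, 0.1174] turn [-0.0021, -0.0012, -0.0002]
```

jog_arm(rows="0 -0.01 0.001 0.017 0 0 0;0 -0.0216 0.001 0.0374 0 0 0;0 0.01 0.001 0.056 0 0 0;0 0.045 0.001 0.076 0 0 0;0 0.08 0.001 0.096 0 0 0;0 0.1 0.001 0.108 0 0 0;0 0.112 0.001 0.115 0 0 0;0 0.117 0.001 0.1175 0 0 0;0 0.117 0.001 0.1175 0 0 0;0 0.117 0.001 0.1175 0 0 0")

```text
time_s: 55.82
position: [0.516, -0.103, 0.0991]
tcp_rot: [[0.001, 1.0, 0.001], [0.499, 0.001, -0.867], [-0.867, 0.001, -0.499]]
force: [-0.8, -0.1, -1.2]
opening: 0.426
grasp_force: 30.0
```

jog_arm(rows="0 0.0017 0 0.001 0 0 0;0 0.0035 0 0.002 0 0 0;0 0.0052 0 0.003 0 0 0;0 0.0052 0 0.003 0 0 0;0 0.0052 0 0.003 0 0 0")

```text
time_s: 56.23
position: [0.5157, -0.1026, 0.0955]
tcp_rot: [[-0.0, 1.0, 0.001], [0.499, 0.001, -0.867], [-0.867, 0.0, -0.499]]
force: [-0.3, 0.2, -1.0]
opening: 0.426
grasp_force: 30.0
```

jog_arm(rows="0 0.0017 0 0.001 0 0 0;0 0.0035 0 0.002 0 0 0;0 0.0035 0 0.002 0 0 0;0 0.0035 0 0.002 0 0 0")

```text
time_s: 56.57
position: [0.5157, -0.1029, 0.0946]
tcp_rot: [[-0.0, 1.0, 0.001], [0.497, 0.001, -0.868], [-0.868, 0.0, -0.497]]
force: [-1.2, 0.8, 5.1]
opening: 0.43
grasp_force: 30.0
```

jog_arm(rows="0.75 0 0 0 0 0 0;0.75 0 0 0 0 0 0;0.75 0 0 0 0 0 0;0.75 0 0 0 0 0 0;0.75 0 0 0 0 0 0;0.75 0 0 0 0 0 0;0.75 0 0 0 0 0 0;0.75 0 0 -0.03 0 0 0;0.75 0 0 -0.08 0 0 0;0.75 0 0 -0.14 0 0 0;0.75 0 0 -0.2 0 0 0;0.75 -0.05 0 -0.23 0 0.1 0;0.75 -0.1 0 -0.26 0 0.25 0;0.75 -0.14 0 -0.26 0 0.4 0;0.75 -0.18 0 -0.26 0 0.55 0;0.75 -0.18 0 -0.26 0 0.7 0;0.75 -0.18 0 -0.26 0 0.85 0;0.75 -0.18 0 -0.26 0 1 0;0.75 -0.18 0 -0.26 0 1 0;0.75 -0.18 0 -0.26 0 1 0")

```text
time_s: 58.23
position: [0.5152, -0.0367, 0.2369]
tcp_rot: [[0.004, 1.0, -0.0], [0.965, -0.003, -0.262], [-0.262, 0.001, -0.965]]
force: [-0.4, 1.5, -0.2]
opening: 0.751
grasp_force: 0.0
```

Run:
```python
from h import *
s=bot.read_state(); R0=np.array(s['tcp_rot']);P=np.array(s['position']);print(np.round(P,4),np.round(R0,3).tolist(),s['opening'],np.round(s['joint_positions'],1))
plan3((.54,-.11,.26),Rt(-70,0),P,R0)
```

```text
[ 0.5152 -0.0367  0.2369] [[0.004, 1.0, -0.0], [0.965, -0.003, -0.262], [-0.262, 0.001, -0.965]] 0.7512745043972858 [ -7.2  20.8  96.3 -17.1  62.1   0.9]
shift [-0.1534, 0.0501, -0.0063] turn [-0.0583, 0.3336, -0.4463]
```

jog_arm(rows="0.75 -0.05 0.02 -0.005 -0.03 0.15 -0.25;0.75 -0.1 0.04 -0.006 -0.058 0.333 -0.446;0.75 -0.153 0.05 -0.006 -0.058 0.333 -0.446;0.75 -0.153 0.05 -0.006 -0.058 0.333 -0.446;0.75 -0.153 0.05 -0.006 -0.058 0.333 -0.446;0.75 -0.153 0.05 -0.006 -0.058 0.333 -0.446;0.75 -0.153 0.05 -0.006 -0.058 0.333 -0.446")

```text
time_s: 58.82
position: [0.5397, -0.1069, 0.2575]
tcp_rot: [[-0.346, 0.938, -0.005], [0.938, 0.346, 0.001], [0.003, -0.004, -1.0]]
force: [0.2, 0.3, 0.4]
opening: 0.748
grasp_force: 0.0
```

Run:
```python
from h import *
s=bot.read_state(); R0=np.array(s['tcp_rot']);P=np.array(s['position']);print(np.round(P,4),np.round(R0,3).tolist())
plan3((.56,-.14,.26),Rt(-27,0),P,R0)
plan3((.58,-.16,.26),Rt(-5,0),np.array([.56,-.14,.26]),Rt(-27,0))
```

```text
[ 0.5397 -0.1069  0.2575] [[-0.346, 0.938, -0.005], [0.938, 0.346, 0.001], [0.003, -0.004, -1.0]]
shift [-0.0762, 0.0152, -0.0052] turn [-0.0038, -0.0054, -0.9508]
shift [-0.0538, -0.0175, 0.0] turn [0.0, 0.0, -0.4889]
```

jog_arm(rows="0.75 -0.04 0.01 -0.005 -0.004 -0.005 -0.15;0.75 -0.076 0.015 -0.005 -0.004 -0.005 -0.3;0.75 -0.076 0.015 -0.005 -0.004 -0.005 -0.45;0.75 -0.076 0.015 -0.005 -0.004 -0.005 -0.6;0.75 -0.076 0.015 -0.005 -0.004 -0.005 -0.75;0.75 -0.076 0.015 -0.005 -0.004 -0.005 -0.95;0.75 -0.076 0.015 -0.005 -0.004 -0.005 -0.95;0.75 -0.076 0.015 -0.005 -0.004 -0.005 -0.95")

```text
time_s: 59.48
position: [0.5602, -0.1387, 0.2605]
tcp_rot: [[-0.892, 0.452, 0.001], [0.452, 0.892, 0.0], [-0.001, 0.001, -1.0]]
force: [-0.3, 0.7, -0.0]
opening: 0.751
grasp_force: 0.0
```

jog_arm(rows="0.92 -0.03 -0.01 0 0 0 -0.15;0.92 -0.054 -0.018 0 0 0 -0.3;0.92 -0.054 -0.018 0 0 0 -0.489;0.92 -0.054 -0.018 0 0 0 -0.489;0.92 -0.054 -0.018 0 0 0 -0.489;0.92 -0.054 -0.018 0 0 0 -0.489;0.92 -0.054 -0.018 0 0 0 -0.489")

```text
time_s: 60.07
position: [0.5804, -0.1606, 0.2614]
tcp_rot: [[-0.996, 0.089, 0.003], [0.089, 0.996, 0.001], [-0.003, 0.001, -1.0]]
force: [-0.6, -0.3, 0.2]
opening: 0.919
grasp_force: 0.0
```

Run:
```python
from h import *
s=bot.read_state(); R0=np.array(s['tcp_rot']);P=np.array(s['position']);print(np.round(P,4),np.round(R0,3).tolist(),s['opening'])
p=capture('wrist'); R,t=wcam(p,s)
for g in ((.515,-.087),(.501,-.238),(.58,-.166)): print(bore(p,R,t,g,.118),np.round(proj(p,R,t,(*g,.118))))
for m in outline_of('pad_a',p):
    g=m['region'].astype(np.uint8); c=max(cv2.findContours(g,cv2.RETR_EXTERNAL,cv2.CHAIN_APPROX_NONE)[0],key=len)
    w=np.array([ray(p,R,t,x[0],.058)[:2] for x in c]).astype(np.float32); print(round(m['conf'],2),len(c),cv2.minAreaRect(w))
cv2.imwrite('pics/w13.png',p['pixels'][:,:,::-1])
B=np.array([.504,.1775]); 
plan3((.47,.16,.26),Rd(-3.8),P,R0)
```

```text
[ 0.5804 -0.1606  0.2614] [[-0.996, 0.089, 0.003], [0.089, 0.996, 0.001], [-0.003, 0.001, -1.0]] 0.9193293119507745
[[0.5138, -0.0958, 0.9134], [0.5162, -0.0875, 1.0093]] [358. 111.]
[[0.5005, -0.2367, 1.0232], [0.5015, -0.2388, 1.0153]] [190. 111.]
[[0.5686, -0.1653, 0.8872]] [278. 189.]
0.92 286 ((0.5791671276092529, -0.16543495655059814), (0.06422232836484909, 0.06382375955581665), 2.6468870639801025)
0.81 320 ((0.5146540403366089, -0.08829490095376968), (0.06466112285852432, 0.06523466110229492), 86.31938934326172)
shift [0.2769, 0.6189, 0.0024] turn [0.001, 0.0038, -0.0289]
```

View pics/w13.png

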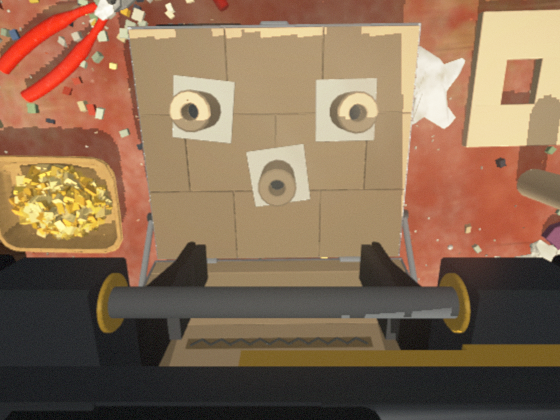

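All three posts now show their bores, (190,111), (357,111) and (278,186), and stand centred on their pads. Now the shelf.

jog_arm(rows="0.92 0.03 0.08 0 0 0 -0.03;0.92 0.06 0.16 0 0 0 -0.03;0.92 0.1 0.24 0 0 0 -0.03;0.92 0.14 0.32 0 0 0 -0.03;0.92 0.18 0.4 0 0 0 -0.03;0.92 0.22 0.48 0 0 0 -0.03;0.92 0.25 0.56 0 0 0 -0.03;0.92 0.277 0.619 0 0 0 -0.03;0.92 0.277 0.619 0 0 0 -0.03;0.92 0.277 0.619 0 0 0 -0.03;0.92 0.277 0.619 0 0 0 -0.03")

```text
time_s: 61.08
position: [0.4702, 0.1589, 0.2615]
tcp_rot: [[-0.998, 0.063, 0.005], [0.063, 0.998, -0.0], [-0.005, -0.0, -1.0]]
force: [-1.0, -0.1, -0.0]
opening: 0.921
grasp_force: 0.0
```

Run:
```python
from h import *
s=bot.read_state(); R0=np.array(s['tcp_rot']);P=np.array(s['position']);print(np.round(P,4),np.round(R0,3).tolist(),s['opening'])
p=capture('wrist'); R,t=wcam(p,s); S=[]
for m in outline_of('batt',p)[:1]:
    g=m['region'].astype(np.uint8); cs,_=cv2.findContours(g,cv2.RETR_CCOMP,cv2.CHAIN_APPROX_NONE)
    for c in cs:
        if len(c)<40: continue
        w=np.array([ray(p,R,t,x[0],.012)[:2] for x in c]).astype(np.float32); r=cv2.minAreaRect(w); print(round(m['conf'],2),len(c),r)
        if len(c)<250: S.append(r[0])
if len(S)==2:
    S=np.array(sorted(S,key=lambda a:a[1])); d=S[1]-S[0]; yaw=np.degrees(np.arctan2(-d[0],d[1])); C=S.mean(0); print('centre',C,'yaw',yaw,'dist',np.hypot(*d))
    for z in (.05,.0): plan3((*C,z),Rd(yaw),P,R0)
```

```text
[0.4702 0.1589 0.2615] [[-0.998, 0.063, 0.005], [0.063, 0.998, -0.0], [-0.005, -0.0, -1.0]] 0.9212656913577254
0.94 541 ((0.5043148398399353, 0.1766054928302765), (0.20947301387786865, 0.1499747335910797), 86.3837661743164)
0.94 133 ((0.5004999041557312, 0.12709379196166992), (0.04078317806124687, 0.049170106649398804), 86.38568878173828)
0.94 130 ((0.5069204568862915, 0.225271537899971), (0.04213929921388626, 0.05125432461500168), 83.48436737060547)
centre [0.50371018 0.17618266] yaw -3.7416572942819837 dist 0.0983874651309378
shift [-0.0627, 0.0388, 0.4233] turn [-0.0001, 0.0063, 0.0027]
shift [-0.0622, 0.0388, 0.5233] turn [-0.0001, 0.0063, 0.0027]
```

jog_arm(rows="0.92 -0.03 0.02 0.06 0 0 0;0.92 -0.0627 0.039 0.12 0 0.006 0;0.92 -0.0627 0.039 0.19 0 0.006 0;0.92 -0.0627 0.039 0.26 0 0.006 0;0.92 -0.0627 0.039 0.33 0 0.006 0;0.92 -0.0627 0.039 0.4 0 0.006 0;0.92 -0.0627 0.039 0.45 0 0.006 0;0.92 -0.0627 0.039 0.48 0 0.006 0;0.92 -0.0627 0.039 0.5 0 0.006 0;0.92 -0.0627 0.039 0.5 0 0.006 0;0.92 -0.0627 0.039 0.515 0 0.006 0;0.92 -0.0627 0.039 0.52 0 0.006 0;0.92 -0.0627 0.039 0.52 0 0.006 0")

```text
time_s: 62.27
position: [0.504, 0.1763, 0.0017]
tcp_rot: [[-0.998, 0.065, 0.0], [0.065, 0.998, 0.001], [-0.0, 0.001, -1.0]]
force: [1.2, -0.2, -0.4]
opening: 0.922
grasp_force: 0.0
```

jog_arm(rows="0.92 0 0 0.004 0 0 0;0.92 0 0 0.008 0 0 0;0.92 0 0 0.008 0 0 0;0.92 0 0 0.008 0 0 0")

```text
time_s: 62.6
position: [0.5036, 0.1767, -0.0023]
tcp_rot: [[-0.998, 0.064, -0.0], [0.064, 0.998, 0.001], [0.0, 0.001, -1.0]]
force: [-0.6, 0.3, 0.7]
opening: 0.917
grasp_force: 0.0
```

jog_arm(rows="0.92 0 0 0.002 0 0 0;0.92 0 0 0.004 0 0 0;0.92 0 0 0.004 0 0 0;0.92 0 0 0.004 0 0 0")

```text
time_s: 62.93
position: [0.5034, 0.1766, -0.0047]
tcp_rot: [[-0.998, 0.064, -0.001], [0.064, 0.998, 0.001], [0.001, 0.001, -1.0]]
force: [0.3, 0.3, 0.0]
opening: 0.921
grasp_force: 0.0
```

jog_arm(rows="0.92 0 0 0.002 0 0 0;0.92 0 0 0.004 0 0 0;0.92 0 0 0.004 0 0 0")

```text
time_s: 63.18
position: [0.5033, 0.1765, -0.0068]
tcp_rot: [[-0.998, 0.064, -0.001], [0.064, 0.998, 0.001], [0.001, 0.001, -1.0]]
force: [-0.2, -0.2, -0.3]
opening: 0.919
grasp_force: 0.0
```

jog_arm(rows="0.92 0 0 0.002 0 0 0;0.92 0 0 0.003 0 0 0;0.92 0 0 0.003 0 0 0")

```text
time_s: 63.43
position: [0.5034, 0.1766, -0.0083]
tcp_rot: [[-0.998, 0.064, -0.001], [0.064, 0.998, 0.001], [0.001, 0.001, -1.0]]
force: [0.0, 0.6, -0.0]
opening: 0.926
grasp_force: 0.0
```

jog_arm(rows="0 0 0 0 0 0 0;0 0 0 0 0 0 0;0 0 0 0 0 0 0;0 0 0 0 0 0 0;0 0 0 0 0 0 0;0 0 0 0 0 0 0;0 0 0 0 0 0 0;0 0 0 0 0 0 0")

```text
time_s: 64.1
position: [0.5034, 0.1766, -0.0081]
tcp_rot: [[-0.998, 0.064, -0.001], [0.064, 0.998, 0.001], [0.001, 0.001, -1.0]]
force: [0.6, -0.7, 0.8]
opening: 0.682
grasp_force: 30.0
```

jog_arm(rows="0 0 0 -0.01 0 0 0;0 0 0 -0.02 0 0 0;0 0 0 -0.03 0 0 0;0 0 0 -0.04 0 0 0;0 0 0 -0.05 0 0 0;0 0 0 -0.06 0 0 0;0 0 0 -0.06 0 0 0;0 0 0 -0.06 0 0 0")

```text
time_s: 64.77
position: [0.5038, 0.1766, 0.0223]
tcp_rot: [[-0.998, 0.064, 0.0], [0.064, 0.998, 0.001], [-0.0, 0.001, -1.0]]
force: [-0.2, 0.4, -4.4]
opening: 0.683
grasp_force: 30.0
```

jog_arm(rows="0 0 0 -0.02 0 0 0;0 0 0 -0.05 0 0 0;0 0 0 -0.09 0 0 0;0 0 0 -0.13 0 0 0;0 0 0 -0.17 0 0 0;0 0 0 -0.21 0 0 0;0 0 0 -0.25 0 0 0;0 0 0 -0.28 0 0 0;0 0 0 -0.3 0 0 0;0 0 0 -0.315 0 0 0;0 0 0 -0.315 0 0 0")

```text
time_s: 65.68
position: [0.5041, 0.1765, 0.1807]
tcp_rot: [[-0.998, 0.064, 0.002], [0.064, 0.998, 0.001], [-0.001, 0.001, -1.0]]
force: [0.0, 0.7, -5.1]
opening: 0.682
grasp_force: 30.0
```

jog_arm(rows="0 -0.003 -0.015 0 0 0 0;0 -0.008 -0.045 0 0 0 0;0 -0.015 -0.085 0 0 0 0.02;0 -0.024 -0.13 0 0 0 0.02;0 -0.032 -0.18 0 0 0 0.02;0 -0.041 -0.23 0 0 0 0.02;0 -0.05 -0.28 0 0 0 0.02;0 -0.059 -0.33 0 0 0 0.02;0 -0.068 -0.38 0 0 0 0.02;0 -0.077 -0.43 0 0 0 0.02;0 -0.086 -0.48 0 0 0 0.02;0 -0.095 -0.53 0 0 0 0.02;0 -0.103 -0.575 0 0 0 0.02;0 -0.11 -0.615 0 0 0 0.02;0 -0.116 -0.645 0 0 0 0.02;0 -0.12 -0.665 0 0 0 0.02;0 -0.121 -0.676 0 0 0 0.02;0 -0.121 -0.676 0 0 0 0.02;0 -0.121 -0.676 0 0 0 0.02;0 -0.121 -0.676 0 0 0 0.02")

```text
time_s: 67.35
position: [0.5418, -0.1634, 0.1789]
tcp_rot: [[-0.997, 0.079, -0.002], [0.079, 0.997, 0.002], [0.002, 0.002, -1.0]]
force: [0.9, -0.4, -5.9]
opening: 0.687
grasp_force: 30.0
```

Run:
```python
from h import *
s=bot.read_state(); R0=np.array(s['tcp_rot']);P=np.array(s['position']);print(np.round(P,4),np.round(R0,3).tolist(),s['opening'],s['force'],s['grasp_force'])
p=capture('wrist'); R,t=wcam(p,s)
z=P[2]+.0081+.012
for m in outline_of('batt',p)[:1]:
    g=m['region'].astype(np.uint8); cs,_=cv2.findContours(g,cv2.RETR_CCOMP,cv2.CHAIN_APPROX_NONE)
    for c in cs:
        if len(c)<40: continue
        w=np.array([ray(p,R,t,x[0],z)[:2] for x in c]).astype(np.float32); r=cv2.minAreaRect(w); print(round(m['conf'],2),len(c),r)
```

```text
[ 0.5418 -0.1634  0.1789] [[-0.997, 0.079, -0.002], [0.079, 0.997, 0.002], [0.002, 0.002, -1.0]] 0.6870722690298784 [ 0.89836372 -0.44669578 -5.87269787] 29.99878227710724
0.61 418 ((0.5818337798118591, -0.1701493263244629), (0.02753210812807083, 0.10073360055685043), 1.4651297330856323)
0.61 1336 ((0.5103469491004944, -0.16115203499794006), (0.20958766341209412, 0.08410347253084183), 85.47547149658203)
```

jog_arm(rows="0 0 0 0.01 0 0 0;0 0 0 0.03 0 0 0;0 0 0 0.055 0 0 0;0 0 0 0.08 0 0 0;0 0 0 0.1 0 0 0;0 0 0 0.115 0 0 0;0 0 0 0.124 0 0 0;0 0 0 0.128 0 0 0;0 0 0 0.128 0 0 0;0 0 0 0.128 0 0 0")

```text
time_s: 68.28
position: [0.5426, -0.1649, 0.1154]
tcp_rot: [[-0.997, 0.08, -0.0], [0.08, 0.997, 0.0], [0.0, 0.0, -1.0]]
force: [0.2, 0.5, -5.3]
opening: 0.688
grasp_force: 30.0
```

jog_arm(rows="0 0 0 0.002 0 0 0;0 0 0 0.004 0 0 0;0 0 0 0.006 0 0 0;0 0 0 0.006 0 0 0;0 0 0 0.006 0 0 0")

```text
time_s: 68.7
position: [0.5422, -0.1647, 0.1122]
tcp_rot: [[-0.997, 0.08, -0.001], [0.08, 0.997, 0.001], [0.001, 0.001, -1.0]]
force: [0.5, 0.3, -4.6]
opening: 0.682
grasp_force: 30.0
```

jog_arm(rows="0 0 0 0.001 0 0 0;0 0 0 0.002 0 0 0;0 0 0 0.002 0 0 0;0 0 0 0.002 0 0 0")

```text
time_s: 69.03
position: [0.5422, -0.1647, 0.1111]
tcp_rot: [[-0.997, 0.08, -0.001], [0.08, 0.997, 0.001], [0.001, 0.001, -1.0]]
force: [-0.1, 0.2, -4.7]
opening: 0.686
grasp_force: 30.0
```

jog_arm(rows="0 0 0 0.001 0 0 0;0 0 0 0.002 0 0 0;0 0 0 0.002 0 0 0;0 0 0 0.002 0 0 0")

```text
time_s: 69.37
position: [0.5422, -0.1647, 0.11]
tcp_rot: [[-0.997, 0.08, -0.001], [0.08, 0.997, 0.001], [0.001, 0.001, -1.0]]
force: [-0.4, -1.1, -4.8]
opening: 0.685
grasp_force: 30.0
```

jog_arm(rows="0 0 0 0.001 0 0 0;0 0 0 0.001 0 0 0;0 0 0 0.001 0 0 0")

```text
time_s: 69.62
position: [0.5423, -0.1647, 0.1099]
tcp_rot: [[-0.997, 0.08, -0.001], [0.08, 0.997, 0.001], [0.001, 0.001, -1.0]]
force: [-1.1, 0.4, -2.0]
opening: 0.68
grasp_force: 30.0
```

jog_arm(rows="0 0 0 0.001 0 0 0;0 0 0 0.001 0 0 0;0.86 0 0 0.001 0 0 0;0.86 0 0 0.001 0 0 0;0.86 0 0 0.001 0 0 0;0.86 0 0 0.001 0 0 0;0.86 0 0 0.001 0 0 0;0.86 0 0 0.001 0 0 0")

```text
time_s: 70.28
position: [0.5424, -0.1648, 0.109]
tcp_rot: [[-0.997, 0.08, -0.001], [0.08, 0.997, 0.001], [0.001, 0.001, -1.0]]
force: [0.2, -0.0, 0.4]
opening: 0.857
grasp_force: 0.0
```

jog_arm(rows="0.86 0 0 -0.01 0 0 0;0.86 0 0 -0.03 0 0 0;0.86 0 0 -0.06 0 0 0;0.86 0 0 -0.1 0 0 0;0.86 0 0 -0.15 0 0 0;0.86 0 0 -0.2 0 0 0;0.86 0 0 -0.25 0 0 0;0.86 0 0 -0.28 0 0 0;0.86 0 0 -0.28 0 0 0;0.86 0 0 -0.28 0 0 0;0.86 0 0 -0.28 0 0 0")

```text
time_s: 71.2
position: [0.5416, -0.1644, 0.2484]
tcp_rot: [[-0.997, 0.08, -0.002], [0.08, 0.997, 0.002], [0.002, 0.001, -1.0]]
force: [-0.9, 0.6, 0.2]
opening: 0.861
grasp_force: 0.0
```

Run:
```python
from h import *
s=bot.read_state(); P=np.array(s['position']);print(np.round(P,4),s['opening'],s['force'],s['time_s'])
p=capture('wrist'); R,t=wcam(p,s)
for m in outline_of('batt',p)[:1]:
    g=m['region'].astype(np.uint8); cs,_=cv2.findContours(g,cv2.RETR_CCOMP,cv2.CHAIN_APPROX_NONE)
    for c in cs:
        if len(c)<40: continue
        w=np.array([ray(p,R,t,x[0],.13)[:2] for x in c]).astype(np.float32); r=cv2.minAreaRect(w); print(round(m['conf'],2),len(c),r)
q=capture('scene'); Rc,tc=np.array(q['R']),np.array(q['t'])
for l in ('batt','post_1'):
    for d in spot_point(l,q): print(l,np.round(d['point'],4),round(d['conf'],2))
# predicted vs observed corners of shelf in the scene picture
m=outline_of('batt',q)[0]['region'].astype(np.uint8); v,u=np.nonzero(m); print('obs',u.min(),u.max(),v.min(),v.max())
C=np.array([.5425,-.1645,0]); Rz=Ro.from_euler('z',-4.5,degrees=True).as_matrix()
pr=np.array([proj(q,Rc,tc,C+Rz@np.array([a,b,z])) for a in(-.075,.075) for b in (-.105,.105) for z in (.118,.13)]); print('pred',pr.min(0),pr.max(0))
```

```text
[ 0.5416 -0.1644  0.2484] 0.8605257492971472 [-0.87068955  0.63536683  0.17069104] 71.2
0.67 839 ((0.5438894033432007, -0.16498646140098572), (0.21061785519123077, 0.15124942362308502), 85.38386535644531)
0.67 177 ((0.5467077493667603, -0.11627938598394394), (0.03935406729578972, 0.04807063937187195), 85.39720916748047)
0.67 179 ((0.538414716720581, -0.21339577436447144), (0.03940112516283989, 0.04718302562832832), 85.56204223632812)
batt [ 0.5489 -0.163   0.1166] 0.95
post_1 [ 0.3334  0.4158 -0.0006] 0.83
post_1 [0.6296 0.1569 0.0013] 0.8
post_1 [ 0.5002 -0.235   0.0591] 0.71
post_1 [ 0.5788 -0.1643  0.0591] 0.57
post_1 [0.591  0.3878 0.0037] 0.48
post_1 [ 0.5152 -0.0853  0.0542] 0.44
obs 326 456 188 275
pred [323.47250075 186.16130889] [456.25443282 275.96816866]
```

The shelf measures true at height 130 mm: centre (0.543,-0.165), yaw -4.5°. The three posts are under it and the odd posts are where they were, so I hand in.

```bash
python3 -c "
from rig import bot
print(bot.hand_in())"
```

```text
the job is handed in; nothing more can be done
None
```

The shelf is built and handed in: a 60 mm post stands upright on each pad, the slotted shelf lies level and square on all three, and by the last camera check the odd posts have not moved. The first post slipped on the way and was at first stood upside down, so I turned it over before laying the shelf; the hand-in returned no verdict.

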